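# Load a specimen plate under the clips of a microscope's rotary stage

### The arm

A 7-joint arm with a two-finger parallel gripper is mounted at the origin on the work surface. World frame = base frame: x ahead of the robot, y to its left, z up, the work surface at z = 0. Lengths are in m, angles in rad, forces in N, time in s.
With the tool pointing down it reaches from about 0.425 to 0.925 m from the base axis. Payload 6.8 kg.
Tool frame: the origin (TCP) lies between the finger pads; the fingertips stand 14 mm ahead of it and the grasp point (between the pads) lies 5 mm behind it; z points along the fingers, y is the direction in which the jaws open and shut (so a half turn about z gives the same grasp; the last joint's range is limited). The gripper opens to 85 mm and grips with 20 to 120 N. Pads are 22 mm wide; open, the fingers measure 114 mm over their backs; the gripper's body (76 mm by 85 mm) begins 54 mm behind the grasp point. The pads swing forward as they close: fully open they stand 13 mm farther back than shut.
Start: joints at [-1.287, 0.477, 0.022, 1.555, -0.011, 1.109, -0.083], TCP at [0.258, 0.624, 0.245] pointing down, gripper open.
Joint ranges: [-2.96, 2.96], [-0.34, 2.1], [-1.41, 1.46], [0.24, 2.44], [-1.37, 4.51], [0.17, 1.92], [-2.96, 2.96]. Speed limits (rad/s): [2.39, 2.39, 3.14, 3.14, 3.14, 3.14, 3.14].

### API

Orientations are given as a unit quaternion [w, x, y, z].
In Python, from station import bot gives the robot as it stands.
- The arm moves only by the shell command python3 -m crank 'ROWS' [FORCE]. ROWS is JSON, a list of rows, each a list of 3 entries, a list of its own where there are three numbers: the shift along the tool's x, y, z in m, then the turn, a rotation vector about the tool's x, y, z in degrees, then the finger opening in m, from 0 to 0.0854. A call has 1 to 10 rows; each row shifts and turns the commanded pose from where the row before left it, along the tool's axes as they then stand; what a row does not reach is not made up. A row lasts 1/8 s, in which the tool goes at most 62.5 mm and 10.7 degrees, less where a joint would pass 70% of its speed; a pose out of reach is approached as far as the arm can. A call is refused whole if a number of a shift passes 0.0625 or a number of a turn 10.7, either way. A call with a gripper value outside its range is refused whole. The fingers move at their own pace and stop on an object; FORCE is the grip in N (left out, the last holds). Time passes only in rows, so rows that do not move let the fingers close. It gives the time, the measured TCP pose, the force and the opening at its end, in the units of the state.
- bot.get_obs(): the state, without advancing time (a new reading comes with each control period).
- bot.read_camera(name): name is "scene" or "top" or "wrist"; returns (picture, depth): 384x512x3 uint8, red, green, blue; 384x512 float32, m along the optical axis (not along the pixel's ray), 0 where there is no reading.
- bot.calibration(name): a dict with "fx", "fy", "cx", "cy" (pixels), "D" ([k1, k2, p1, p2, k3] as OpenCV has them; the pictures are not rectified), "extrinsics" (4x4, takes a point from camera to world coordinates). Camera axes: x right, y down, z forward; pixel columns grow to the right and rows downward; lengths in m; the calibration is good to about 2 mm. A picture is of the moment at which its call begins: read the wrist's pose just before it. calibration takes no time and is no camera call; for the wrist camera it gives the pose at the moment of the call.
- bot.hand_in(): hands the job in, once; it reports no verdict.
The state is a dict: "t": time; "q": joint angles; "joint_vel": joint speeds; "joint_torque": joint torques, N m; "eef_pos": TCP position; "tool_rot": TCP orientation; "contact_force": force on the tool from outside, world axes, zero at the start; "torque": the same for the moment, N m; "gripper_width": opening from 0.0 (shut) to 1.0 (fully open).
Only numpy, scipy, OpenCV 4.12 (cv2) and the standard library are available. Lean on these libraries where they do the work, as an engineer would, in place of code of your own. Each camera call takes 0.05 s, during which the arm holds its last target.

### The job

First turn the microscope's round stage by pushing its red knob until the yellow mark on the stage lines up with the red pointer, before moving any plate. Then take the blue-ended specimen plate from the plate warmer's top, lay it on the front of the stage and slide it gently under both sprung clips, fully home against the stop so that both clips snap down behind its raised bar, and let go of it with the mark still lined up. Do not bump the lamp head above the stage, do not force the plate, and leave the orange-ended plate and the other loose things where they are.

Things in the scene. Friction and masses are not known exactly. Their poses are not given: they have to be found in the camera images.
- scope: microscope, fixed: base 200 x 400 x 45 mm. Origin: on the bench, straight below the axis of the round stage. x: the way the plate is slid in, roughly away from the robot; y: to the left of that. Cream pillar, 70 x 60 mm, 385 mm high, 190 mm to -y; eyepieces beyond it. The red index pointer is fixed at the stage's rim, on the -y side.
- stage (a joint): angle of the round stage about its vertical axis, rad, counter-clockwise from above positive; 0 when its yellow mark meets the red pointer (the aim, within about 3 degrees). It starts at 0.45 to 1.1, so turn it clockwise. Range -0.6 to 1.6; friction 0.35 N m (2.5 N at the knob), so it stays where it is left.
- turn_knob (a point): on the axis of the upright red knob (18 mm diameter, 42 mm tall) on the stage's one spoke, 10 mm below its top; 140 mm from the stage axis, outside the rim, in the open. With the stage at 0 it stands 100 degrees counter-clockwise from the scope's x axis.
- seat (a point): centre of the stage's top face (dark slippery disc 220 mm across, top 120 mm above the bench); axes turn with the stage: x the sliding-in direction, z up. A plate fully home has its own origin here and its axes along these; its front then meets a small aluminium stop, front face at x = +48 mm, 6 mm high.
- rail_mouth (a point): middle of the opening of the plate's guides, on the disc's top, at x = -47 mm from the seat, axes as the seat's. Guides 8 mm high: flared from about 43 mm either side here to 33.5 mm (1.5 mm play a side) 27 mm further in, then straight to 45 mm past the seat. Before the mouth the disc is bare.
- clip_left (a joint): sprung steel clip at y = +24 mm on the stage, 14 mm wide: angle, rad, 0 down, growing as its nose rises. Hinge along y at x = +76, 11 mm above the disc. The plate's bar lifts it to about 0.12; once the bar has passed the nose (last 3 mm of travel) it snaps down on the glass, to about 0.01. Lifting both takes 4 to 12 N of push.
- clip_right (a joint): the same clip at y = -24 mm.
- nose_left (a point): lowest point of the left clip's nose, 28.5 mm beyond the seat in x and 2.5 mm above the disc when down. From here a lip runs towards the mouth and up at 30 degrees for 20 mm.
- lamp_head: fixed lamp head over the stage: upright cylinder of 60 mm diameter (66 near its top), 180 mm tall, on the stage axis; arm from the pillar on -y. Origin: centre of its underside, 62 mm above the stage. A home plate's fin stands just in front of its edge, so an upright gripper would strike it; one leaning back 25 to 45 degrees, towards the plate's tail, clears it.
- tray: plate warmer: a fixed white box with a flat metal top, 125 x 205 mm, 100 mm high; origin under its centre, on the bench. Two bays side by side on its top, 48 mm to +y and -y; a plate lies flat in each (which one is in which bay varies).
- specimen: plate to load: clear glass 96 (x) x 64 (y) x 3 mm, 55 to 100 g. Origin: centre of its underside; x towards its blue bar, z up. Bar: across the plate, x = +34 to +48, 8 mm high, front bevelled at 35 degrees. Blue upright grip fin: 20 long (x) x 10 thick (y), centred at x = -37, y = 0, its top 36 mm above the underside. On the warmer its tail (fin) faces the robot.
- spare: another such plate with an orange bar and fin, in the other bay: leave it.
- reagent: amber bottle, 56 mm wide and 100 mm tall, origin at its foot: leave it.
- dishes: stack of three shallow culture dishes, 90 mm wide and 46 mm high, origin under it: leave it.
- marker: marker pen 125 x 12 x 12 mm lying on the bench, origin under its middle: leave it.
- beaker: glass beaker 70 mm wide and 85 mm tall, origin at its foot: leave it.
Things that resemble listed ones, but are neither listed nor needed, are in the scene too. What is shaped like the specimen but brown or purple is not meant.

How it is judged:
By the outcome, as a careful person would: the job done as asked, in the order asked, and still so for the second after the job is handed in, with the robot touching nothing.
It also fails if it takes over 72 s, if anything falls off the work surface, if the arm or the gripper's body presses on something with over 40 N, if the wrist force passes 120 N, or if a joint passes its speed limit or range.

## Working session

There is one attempt and no reset: what is moved stays moved. The work goes in short steps, Python scripts to look and compute and a shell command to move; the robot and the scene stay as the last step left them, time stands still between calls to the robot, and variables do not carry over. Pictures are saved under pics/ and viewed, and the job is handed in when it is done.

```bash
ls; mkdir -p pics; cat > h.py <<'E'
import numpy as np, cv2
from station import bot
from scipy.spatial.transform import Rotation as R
def snap(n,fn):
    c=bot.calibration(n); im,d=bot.read_camera(n)
    cv2.imwrite('pics/'+fn+'.png',im[:,:,::-1]); np.savez('pics/'+fn+'.npz',im=im,d=d,T=np.array(c['extrinsics']),K=np.array([c['fx'],c['fy'],c['cx'],c['cy']]),D=np.array(c['D']))
    return im,d,c
def load(fn): return np.load('pics/'+fn+'.npz')
def ray(z,uv):
    fx,fy,cx,cy=z['K'];K=np.array([[fx,0,cx],[0,fy,cy],[0,0,1]])
    p=cv2.undistortPoints(np.array(uv,float).reshape(-1,1,2),K,z['D']).reshape(-1,2)
    T=z['T']; d=np.c_[p,np.ones(len(p))]@T[:3,:3].T
    return T[:3,3],d
def onplane(z,uv,h):
    o,d=ray(z,uv); return o+d*((h-o[2])/d[:,2])[:,None]
def proj(z,P):
    fx,fy,cx,cy=z['K'];K=np.array([[fx,0,cx],[0,fy,cy],[0,0,1]]);T=np.linalg.inv(z['T'])
    return cv2.projectPoints(np.array(P,float).reshape(-1,1,3),cv2.Rodrigues(T[:3,:3])[0],T[:3,3],K,z['D'])[0].reshape(-1,2)
def cloud(z):
    d=z['d'];v,u=np.mgrid[:384,:512]
    o,r=ray(z,np.c_[u.ravel(),v.ravel()]); P=o+r*d.ravel()[:,None]
    P[d.ravel()==0]=np.nan
    return P.reshape(384,512,3)
def obs():
    o=bot.get_obs(); return o
E
python3 - <<'E'
from h import *
print(obs())
for n in ['scene','top','wrist']:
    im,d,c=snap(n,n+'0'); print(n,c)
E
```

```text
pics
{'t': 0.0, 'q': array([-1.28711421,  0.47783692,  0.0223571 ,  1.55647584, -0.01152221,
        1.10931893, -0.08309592]), 'joint_vel': array([-0.00055314, -0.00100518, -0.00019655, -0.00078654, -0.00072849,
       -0.00081902, -0.00110313]), 'joint_torque': array([ 6.24529753e-05, -5.96474218e+01,  1.60768267e+00, -2.81194103e+01,
        1.24034329e-02,  9.33503208e-03, -3.04264027e-07]), 'eef_pos': array([0.25753302, 0.62330477, 0.24429106]), 'tool_rot': array([-1.20747263e-04,  1.94640494e-01,  9.80874184e-01, -9.47714325e-04]), 'contact_force': array([ 0.06176895,  0.61140342, -0.07849431]), 'torque': array([-0.0763512 ,  0.02154944,  0.01216043]), 'gripper_width': 1.0000407240056854}
scene {'fx': 408.0432973684058, 'fy': 408.0432973684058, 'cx': 260.2684165434159, 'cy': 190.9477736447767, 'D': array([-0.08834616,  0.        ,  0.        ,  0.        ,  0.        ]), 'extrinsics': array([[ 0.71230955,  0.50173984, -0.49078736,  1.1032925 ],
       [ 0.70183142, -0.51606673,  0.49102729, -0.44857836],
       [-0.00691107, -0.69421342, -0.71973604,  0.89522079],
       [ 0.  
[... 230 characters left out ...]
 'extrinsics': array([[ 0.02191002, -0.99704372,  0.07364629,  0.48340286],
       [-0.99970436, -0.02107252,  0.01212986,  0.06890301],
       [-0.01054208, -0.07389028, -0.99721066,  1.23460465],
       [ 0.        ,  0.        ,  0.        ,  1.        ]])}
wrist {'fx': 322.115604265444, 'fy': 322.115604265444, 'cx': 254.6904894369715, 'cy': 189.24006546571167, 'D': array([0.02430198, 0.        , 0.        , 0.        , 0.        ]), 'extrinsics': array([[ 0.38161456,  0.88868429,  0.25418607,  0.19205847],
       [ 0.92431847, -0.36618965, -0.10742676,  0.64950385],
       [-0.00238816,  0.2759445 , -0.9611706 ,  0.37363976],
       [ 0.        ,  0.        ,  0.        ,  1.        ]])}
```

View pics/scene0.png

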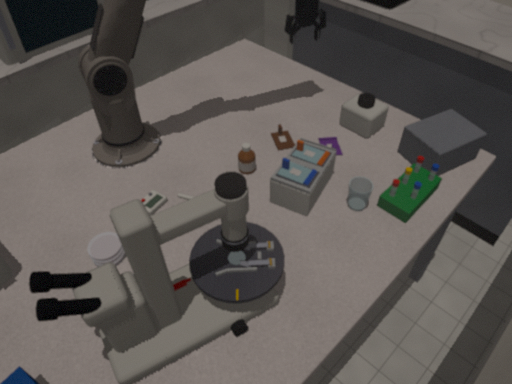

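View pics/top0.png

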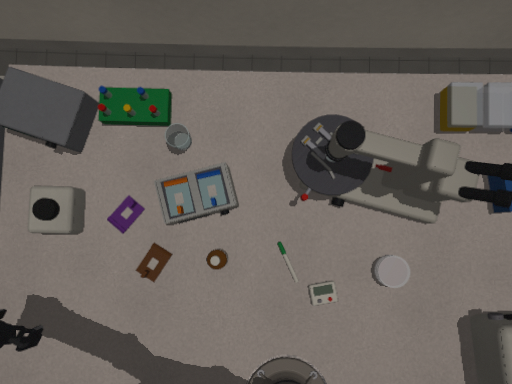

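View pics/wrist0.png

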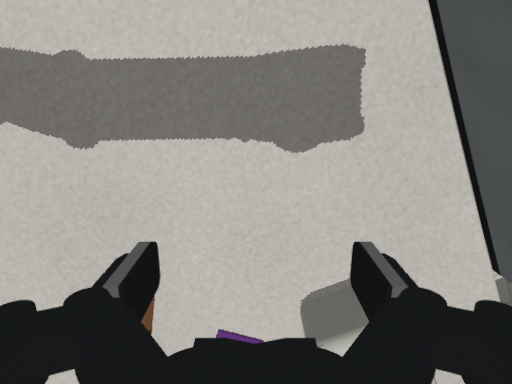

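```bash
python3 - <<'E'
from h import *
z=load('top0');im=z['im'][:,:,::-1]
cv2.imwrite('pics/c1.png',cv2.resize(im[95:225,275:405],(780,600*1),interpolation=cv2.INTER_CUBIC))
cv2.imwrite('pics/c2.png',cv2.resize(im[155:230,145:245],(800,600),interpolation=cv2.INTER_CUBIC))
z=load('scene0');im=z['im'][:,:,::-1]
cv2.imwrite('pics/c3.png',cv2.resize(im[165:345,120:300],(600,600),interpolation=cv2.INTER_CUBIC))
E
```

```text
(no output)
```

View pics/c1.png

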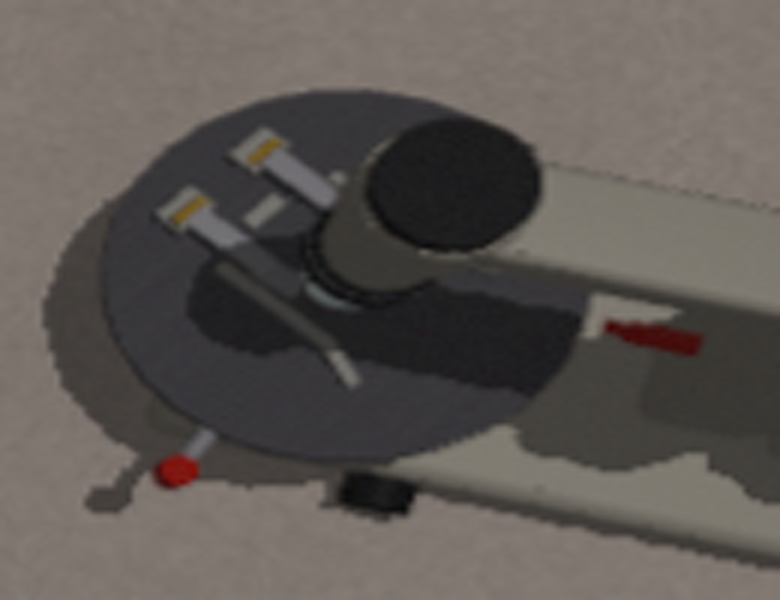

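View pics/c2.png

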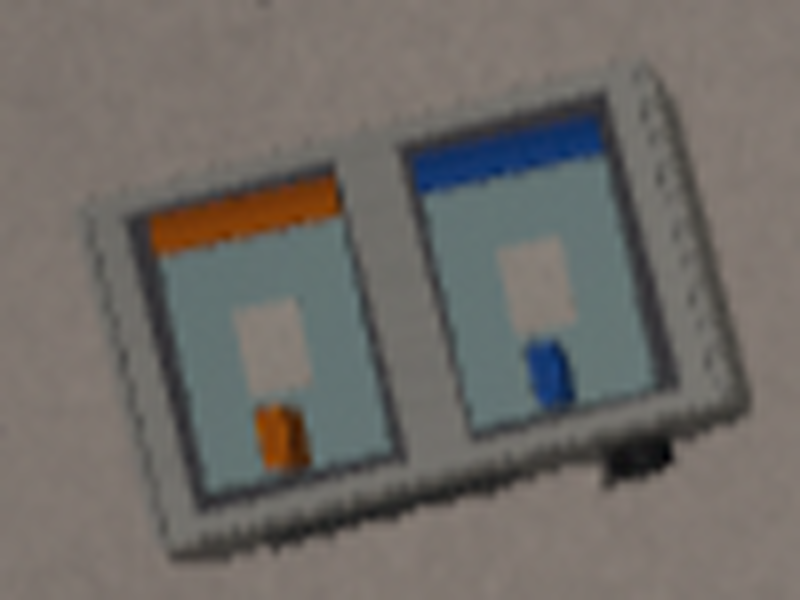

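View pics/c3.png

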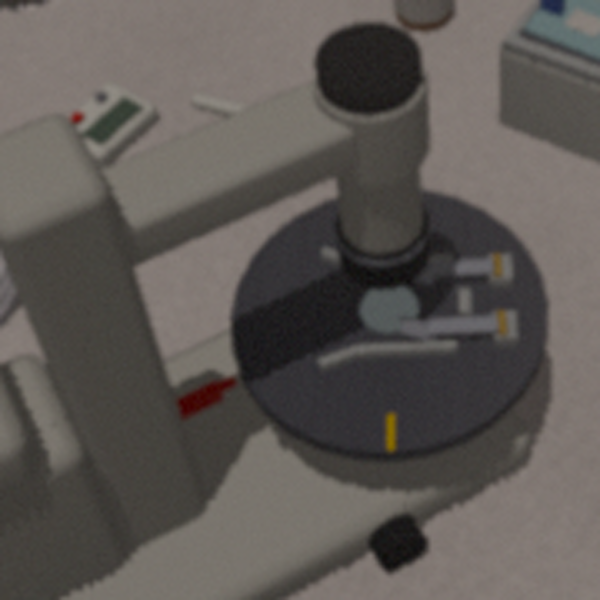

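```bash
cat > meas.py <<'E'
from h import *
from scipy.optimize import least_squares
def hsv(im): return cv2.cvtColor(im,cv2.COLOR_RGB2HSV)
def circ(P,r=.110):
    c=P.mean(0)
    s=least_squares(lambda c:np.hypot(*(P-c).T)-r,c,loss='soft_l1',f_scale=.001)
    return s.x,s
def yellow(z,box):
    u0,v0,u1,v1=box
    H=hsv(z['im']); m=((H[...,0]>20)&(H[...,0]<33)&(H[...,1]>150)&(H[...,2]>100))
    q=np.zeros_like(m);q[v0:v1,u0:u1]=m[v0:v1,u0:u1]
    v,u=np.nonzero(q); return np.c_[u,v]
def red(z,box):
    u0,v0,u1,v1=box
    H=hsv(z['im']); m=(((H[...,0]<6)|(H[...,0]>174))&(H[...,1]>150)&(H[...,2]>60))
    q=np.zeros_like(m);q[v0:v1,u0:u1]=m[v0:v1,u0:u1]
    v,u=np.nonzero(q); return np.c_[u,v]
E
python3 - <<'E'
from meas import *
zs=load('scene0');zt=load('top0')
Ct=cloud(zt);Cs=cloud(zs)
# disc rim points via depth height
for n,z,C,c0 in (('t',zt,Ct,(330,155)),('s',zs,Cs,(237,265))):
    m=(abs(C[...,2]-.120)<.007).astype(np.uint8)
    m=cv2.morphologyEx(m,cv2.MORPH_OPEN,np.ones((3,3)))
    k,l,st,ce=cv2.connectedComponentsWithStats(m)
    best=l[c0[1],c0[0]]
    i=1+np.argmax(st[1:,4]); mm=(l==i).astype(np.uint8); print(n,st[i],ce[i])
    cs,_=cv2.findContours(mm,cv2.RETR_EXTERNAL,cv2.CHAIN_APPROX_NONE)
    c=max(cs,key=cv2.contourArea)[:,0,:]
    P=onplane(z,cv2.convexHull(c)[:,0,:],.120)[:,:2]
    x,s=circ(P); print(n,'centre',x,np.round(np.sort(np.abs(np.hypot(*(P-x).T)-.11))*1000,1)[[len(P)//2,-1]],len(P))
    med=np.nanmedian(C[mm>0][:,2]);print('z',med)
y=yellow(zs,(190,230,290,330)); print('yellow',len(y),y.mean(0),onplane(zs,[y.mean(0)],.12))
r=red(zs,(160,260,215,310));print('ptr s',len(r),r.mean(0),[r[:,0].min(),r[:,0].max()])
print('tip', onplane(zs,[r[r[:,0]>=r[:,0].max()-1].mean(0)],.118),Cs[r[:,1],r[:,0]][:,2].mean())
print('cloud med',np.nanmedian(Cs[r[:,1],r[:,0]],0))
r=red(zt,(370,155,400,180));print('ptr t',len(r),r.mean(0)); print(np.nanmedian(Ct[r[:,1],r[:,0]],0), 'tip',onplane(zt,[r[r[:,0]<=r[:,0].min()+1].mean(0)],.118))
r=red(zt,(295,188,315,205));print('knob t',len(r),r.mean(0)); print(np.nanpercentile(Ct[r[:,1],r[:,0]],[10,50,90],axis=0))
r=red(zs,(180,150,290,300));print('knob s?',len(r),r.mean(0))
E
```

```text
t [ 292  114   82   81 3401] [327.32225816 160.50367539]
t centre [ 0.68247317 -0.10464851] [ 0.5 14.5] 30
z 0.12067710728102043
s [ 189  222   96   80 4823] [234.81339415 265.37362637]
s centre [ 0.68506432 -0.10900622] [0.7 2.2] 34
z 0.11917521946621046
yellow 29 [239.13793103 291.68965517] [[ 0.75269209 -0.16488764  0.12      ]]
ptr s 81 [180.4691358  283.85185185] [np.int64(174), np.int64(189)]
tip [[ 0.65021056 -0.22178465  0.118     ]] nan
cloud med [ 0.6507587  -0.24379014  0.12451588]
ptr t 58 [384.29310345 167.86206897]
[ 0.646649   -0.24353548  0.12567642] tip [[ 0.65403895 -0.22331593  0.118     ]]
knob t 36 [304.05555556 196.77777778]
[[ 0.55837991 -0.03592148  0.13679608]
 [ 0.56458728 -0.02828538  0.14648716]
 [ 0.56968987 -0.02316999  0.14939696]]
knob s? 45 [183.51111111 282.44444444]
```

```bash
cat >> h.py <<'E'
def pose():
    o=bot.get_obs(); q=np.array(o['tool_rot']); return np.array(o['eef_pos']),R.from_quat([q[1],q[2],q[3],q[0]]),o
def plan(pt,Rt,n,p=None,Rc=None):
    """n equal rows to go from current pose to target (linear pos in world, constant turn)"""
    if p is None: p,Rc,_=pose()
    rv=(Rc.inv()*Rt).as_rotvec(); step=R.from_rotvec(rv/n)
    d=(np.array(pt)-p)/n; Rk=Rc; out=[]
    for k in range(n):
        out.append(np.round(Rk.inv().apply(d)*1000,1)); Rk=Rk*step
    print('turn/row deg',np.round(np.degrees(rv)/n,2)); print('shifts mm');[print(list(map(float,s))) for s in out]
def tooldown(yaw_y):  # z down, tool y at world azimuth yaw_y deg
    a=np.radians(yaw_y); y=np.array([np.cos(a),np.sin(a),0]); zz=np.array([0,0,-1.]); x=np.cross(y,zz)
    return R.from_matrix(np.c_[x,y,zz])
def show():
    p,r,o=pose(); M=r.as_matrix()
    print('t',round(o['t'],2),'p',np.round(p,4),'y',np.round(M[:,1],3),'z',np.round(M[:,2],3),'F',np.round(o['contact_force'],2),'w',round(o['gripper_width'],3),'q',np.round(o['q'],2))
E
python3 - <<'E'
from h import *
z=load('top0')
for h in (.13,.14,.145,.15): print(h,onplane(z,[[304.2,196.8],[304.3,197.3]],h))
show()
plan([.560,-.035,.245],tooldown(57),14)
E
```

```text
0.13 [[ 0.56500374 -0.03040022  0.13      ]
 [ 0.56368155 -0.0306836   0.13      ]]
0.14 [[ 0.56426501 -0.02950123  0.14      ]
 [ 0.56295478 -0.02978204  0.14      ]]
0.145 [[ 0.56389564 -0.02905173  0.145     ]
 [ 0.5625914  -0.02933126  0.145     ]]
0.15 [[ 0.56352627 -0.02860224  0.15      ]
 [ 0.56222802 -0.02888048  0.15      ]]
t 0.15 p [0.2576 0.6234 0.2445] y [ 0.382  0.924 -0.001] z [-0.    -0.001 -1.   ] F [-0.29 -0.21  0.03] w 0.998 q [-1.29  0.48  0.02  1.56 -0.01  1.11 -0.08]
turn/row deg [-0.01  0.    0.75]
shifts mm
[-37.9, -35.2, 0.0]
[-38.4, -34.7, 0.0]
[-38.8, -34.2, 0.0]
[-39.3, -33.7, 0.0]
[-39.7, -33.2, 0.0]
[-40.2, -32.7, 0.0]
[-40.6, -32.1, -0.0]
[-41.0, -31.6, -0.0]
[-41.4, -31.0, -0.0]
[-41.8, -30.5, -0.0]
[-42.2, -29.9, -0.0]
[-42.6, -29.4, -0.0]
[-43.0, -28.8, -0.0]
[-43.4, -28.3, -0.0]
```

```bash
python3 -m crank '[[[-0.038,-0.035,0],[0,0,0.75],0.06],[[-0.038,-0.035,0],[0,0,0.75],0.06],[[-0.039,-0.034,0],[0,0,0.75],0.06],[[-0.039,-0.034,0],[0,0,0.75],0.06],[[-0.040,-0.033,0],[0,0,0.75],0.06],[[-0.040,-0.033,0],[0,0,0.75],0.06],[[-0.041,-0.032,0],[0,0,0.75],0.06],[[-0.041,-0.032,0],[0,0,0.75],0.06],[[-0.041,-0.031,0],[0,0,0.75],0.06],[[-0.042,-0.030,0],[0,0,0.75],0.06]]'
python3 -m crank '[[[-0.042,-0.030,0],[0,0,0.75],0.05],[[-0.035,-0.026,0],[0,0,0.75],0.05],[[0,0,0],[0,0,1.5],0.05],[[0,0,0],[0,0,0],0.05]]'
python3 - <<'E'
from h import *
show(); snap('wrist','wrist1'); snap('top','top1');show()
z=load('top1');im=z['im'][:,:,::-1]
cv2.imwrite('pics/c4.png',cv2.resize(im[95:265,255:425],(600,600),interpolation=cv2.INTER_CUBIC))
E
```

```text
t: 1.4
eef_pos: [0.4741, 0.1519, 0.2453]
tool_rot: [-0.0, 0.259, 0.966, 0.0]
contact_force: [1.0, 1.2, -0.1]
gripper_width: 0.706
t: 1.9
eef_pos: [0.5116, 0.0671, 0.2451]
tool_rot: [-0.0, 0.283, 0.959, 0.0]
contact_force: [-0.2, 0.1, -0.5]
gripper_width: 0.586
t 1.9 p [0.5116 0.0671 0.2451] y [ 0.544  0.839 -0.   ] z [-0.001  0.    -1.   ] F [-0.2   0.11 -0.46] w 0.586 q [-0.54  0.22  0.34  1.95 -0.09  0.99  0.83]
t 2.0 p [0.5115 0.0679 0.2451] y [0.542 0.841 0.   ] z [-0.001  0.    -1.   ] F [ 1.51 -0.03  0.25] w 0.583 q [-0.54  0.22  0.34  1.95 -0.09  0.99  0.83]
```

View pics/wrist1.png

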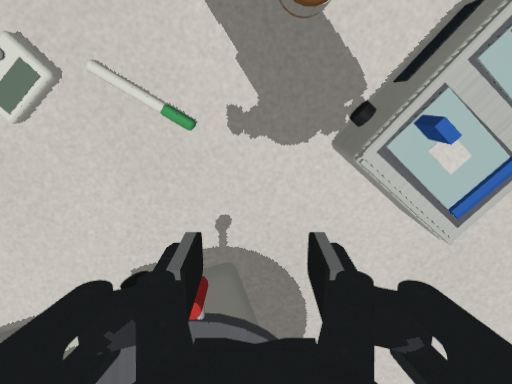

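View pics/c4.png

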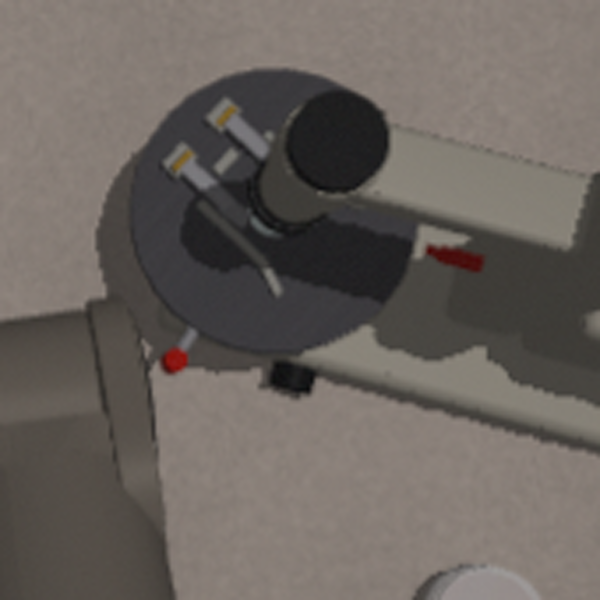

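```bash
python3 - <<'E'
from h import *
plan([.562,-.031,.245],tooldown(58),4)
E
```

```text
turn/row deg [ 0.   -0.01 -0.2 ]
shifts mm
[-24.0, -13.9, 0.0]
[-24.0, -14.0, 0.0]
[-23.9, -14.1, 0.0]
[-23.9, -14.2, 0.0]
```

```bash
python3 -m crank '[[[-0.024,-0.014,0],[0,0,0],0.05],[[-0.024,-0.014,0],[0,0,0],0.05],[[-0.024,-0.014,0],[0,0,-0.5],0.05],[[-0.024,-0.014,0],[0,0,-0.5],0.05],[[0,0,0.02],[0,0,0],0.05],[[0,0,0.02],[0,0,0],0.05],[[0,0,0],[0,0,0],0.05]]'
python3 - <<'E'
from h import *
snap('wrist','wrist2'); snap('top','top2');show()
E
```

```text
t: 2.88
eef_pos: [0.5611, -0.0312, 0.2039]
tool_rot: [-0.002, 0.274, 0.962, -0.0]
contact_force: [-0.8, 0.2, 1.1]
gripper_width: 0.586
t 2.98 p [ 0.5625 -0.0318  0.2057] y [0.528 0.849 0.   ] z [ 0.  0. -1.] F [-0.02 -0.16  0.7 ] w 0.587 q [-0.36  0.35  0.38  1.89 -0.16  0.93  1.11]
```

View pics/wrist2.png

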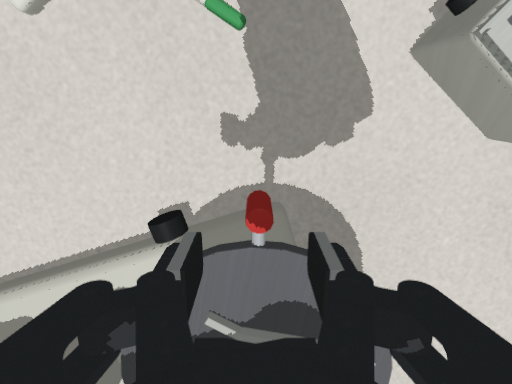

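View pics/top2.png

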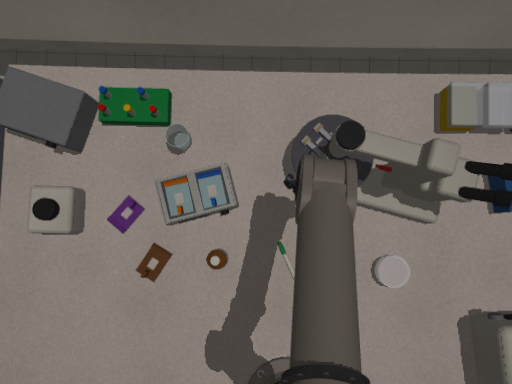

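```bash
python3 - <<'E'
from meas import *
z=load('wrist2');C=cloud(z)
r=red(z,(230,180,290,245)); P=C[r[:,1],r[:,0]]; print(len(r),np.nanpercentile(P,[5,50,95],axis=0))
print(r[:,1].min(),r[:,1].max())
p,q,o=pose()
for h in (.15,.14,.125): print(h,proj(z,[[p[0],p[1],h]]))
print(onplane(z,[[259,226],[259,200],[259,192]],.15),onplane(z,[[259,226]],.125))
print(z['T'])
E
python3 - <<'E'
import cv2
im=cv2.imread('pics/wrist2.png');cv2.imwrite('pics/c5.png',cv2.resize(im[170:260,200:320],(800,600),interpolation=cv2.INTER_CUBIC))
E
```

```text
944 [[ 0.5562127  -0.03763316  0.1142116 ]
 [ 0.56113851 -0.02995251  0.14594384]
 [ 0.57026655 -0.02359553  0.14750768]]
191 232
0.15 [[257.34735312 219.81030673]]
0.14 [[257.25939647 214.09551089]]
0.125 [[257.14196871 206.46250681]]
[[ 0.56645609 -0.03302882  0.15      ]
 [ 0.55224994 -0.02429283  0.15      ]
 [ 0.54800827 -0.02168464  0.15      ]] [[ 0.57535321 -0.03819046  0.125     ]]
[[ 0.52689337  0.81796117  0.23091753  0.50120575]
 [ 0.84992819 -0.5063258  -0.14579529  0.00482598]
 [-0.00233538  0.27308189 -0.96198796  0.3333469 ]
 [ 0.          0.          0.          1.        ]]
```

View pics/c5.png

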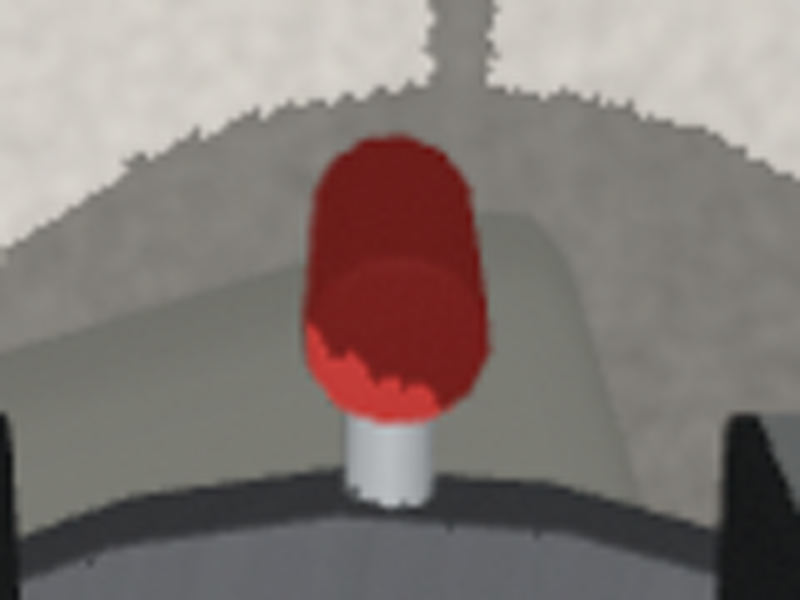

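```bash
python3 -m crank '[[[0,0,0.02],[0,0,0],0.05],[[0,0,0.02],[0,0,0],0.05],[[0,0,0.02],[0,0,0],0.05],[[0,0,0.008],[0,0,0],0.05],[[0,0,0],[0,0,0],0.026],[[0,0,0],[0,0,0],0.026],[[0,0,0],[0,0,0],0.026]]'
python3 -m crank '[[[-0.0003,0.0062,0],[0,0,2.5],0.026],[[-0.0005,0.0124,0],[0,0,5],0.026],[[-0.0005,0.0124,0],[0,0,5],0.026],[[-0.0005,0.0124,0],[0,0,5],0.026],[[-0.0003,0.0062,0],[0,0,2.5],0.026],[[0,0,0],[0,0,0],0.026]]'
python3 - <<'E'
from h import *
snap('wrist','wrist3'); snap('scene','scene3');show()
E
```

```text
t: 3.85
eef_pos: [0.5628, -0.0327, 0.1381]
tool_rot: [0.001, 0.275, 0.961, 0.0]
contact_force: [0.7, 0.1, -0.2]
gripper_width: 0.304
t: 4.6
eef_pos: [0.5957, 0.0042, 0.1375]
tool_rot: [0.0, 0.438, 0.899, 0.0]
contact_force: [-0.6, -0.1, 0.7]
gripper_width: 0.305
t 4.7 p [0.5956 0.0039 0.1376] y [0.787 0.617 0.001] z [ 0.001  0.    -1.   ] F [-1.01 -0.38 -0.76] w 0.303 q [-0.43  0.5   0.43  1.87 -0.27  0.83  0.8 ]
```

View pics/wrist3.png

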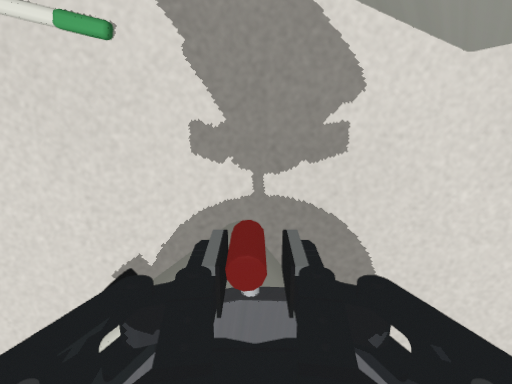

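View pics/scene3.png

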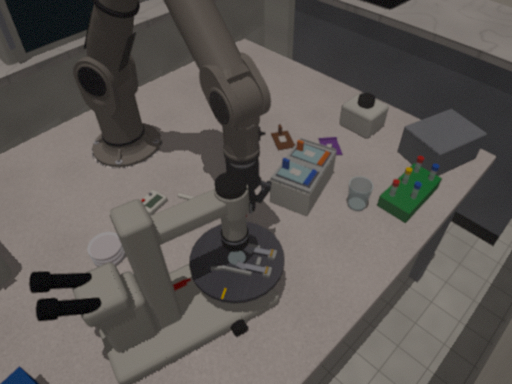

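```bash
cat > ang.py <<'E'
from meas import *
import sys
def ang(fn):
    z=load(fn); c=np.array([.68506,-.10901])
    y=yellow(z,(185,225,290,330)); P=onplane(z,y,.12)[:,:2]; m=P.mean(0)-c
    r=red(z,(160,260,215,310)); Q=onplane(z,r,.125)[:,:2]; q=Q.mean(0)-c
    am=np.degrees(np.arctan2(m[1],m[0])); ap=np.degrees(np.arctan2(q[1],q[0]))
    print(fn,'n',len(y),len(r),'mark',am.round(2),'r',np.hypot(*m).round(4),'ptr',ap.round(2),'r',np.hypot(*q).round(4),'theta',(am-ap).round(2))
for f in sys.argv[1:]: ang(f)
E
python3 ang.py scene0 scene3
```

```text
scene0 n 29 81 mark -39.35 r 0.0874 ptr -104.48 r 0.1384 theta 65.13
scene3 n 31 80 mark -60.82 r 0.0932 ptr -104.45 r 0.1384 theta 43.62
```

```bash
python3 -m crank '[[[-0.0003,0.0062,0],[0,0,2.5],0.026],[[-0.0005,0.0124,0],[0,0,5],0.026],[[-0.0005,0.0124,0],[0,0,5],0.026],[[-0.0005,0.0124,0],[0,0,5],0.026],[[-0.0005,0.0124,0],[0,0,5],0.026],[[-0.0005,0.0124,0],[0,0,5],0.026],[[-0.0005,0.0124,0],[0,0,5],0.026],[[-0.0003,0.0062,0],[0,0,2.5],0.026],[[0,0,0],[0,0,0],0.026]]'
python3 - <<'E'
from h import *
snap('wrist','wrist4'); snap('scene','scene4');show()
im=load('scene4')['im'][:,:,::-1]
cv2.imwrite('pics/c6.png',cv2.resize(im[200:320,160:300],(700,600),interpolation=cv2.INTER_CUBIC))
E
python3 ang.py scene4
```

```text
t: 5.82
eef_pos: [0.6758, 0.0338, 0.1372]
tool_rot: [0.0, 0.688, 0.726, 0.0]
contact_force: [0.1, 0.2, -0.3]
gripper_width: 0.305
t 5.92 p [0.6757 0.0336 0.1374] y [0.999 0.054 0.001] z [ 0.001 -0.    -1.   ] F [ 0.35 -0.3   0.71] w 0.302 q [-0.53  0.65  0.57  1.67 -0.42  0.94  0.25]
scene4 n 37 81 mark -90.18 r 0.0815 ptr -104.48 r 0.1381 theta 14.3
```

View pics/c6.png

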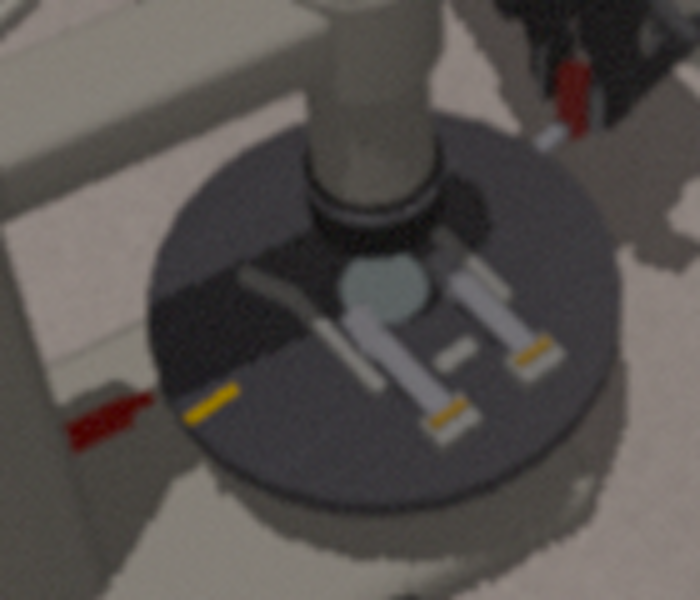

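View pics/wrist4.png

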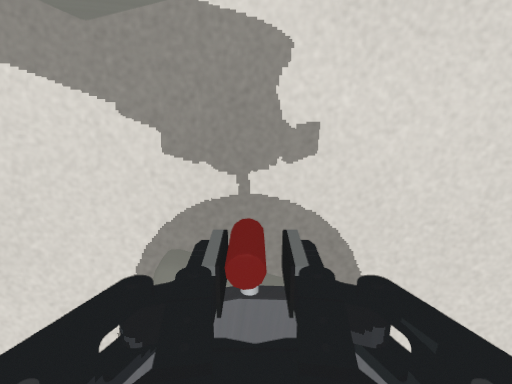

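```bash
python3 - <<'E'
s=open('meas.py').read()
s=s.replace("q=np.zeros_like(m);q[v0:v1,u0:u1]=m[v0:v1,u0:u1]\n    v,u=np.nonzero(q); return np.c_[u,v]","q=np.zeros(m.shape,np.uint8);q[v0:v1,u0:u1]=m[v0:v1,u0:u1]\n    k,l,st,_=cv2.connectedComponentsWithStats(q)\n    v,u=np.nonzero(l==1+np.argmax(st[1:,4])); return np.c_[u,v]")
open('meas.py','w').write(s)
E
python3 ang.py scene0 scene3 scene4
python3 - <<'E'
from meas import *
# fit circle through mark centroids
P=[]
for f in('scene0','scene3','scene4'):
    z=load(f);P.append(onplane(z,[yellow(z,(185,225,290,330)).mean(0)],.12)[0,:2])
P=np.array(P);A=np.c_[2*P,np.ones(3)];b=(P**2).sum(1);x=np.linalg.solve(A,b);print(P,x[:2],np.sqrt(x[2]+x[0]**2+x[1]**2))
E
```

```text
scene0 n 27 81 mark -42.79 r 0.093 ptr -104.48 r 0.1384 theta 61.69
scene3 n 31 80 mark -60.82 r 0.0932 ptr -104.45 r 0.1384 theta 43.62
scene4 n 32 81 mark -96.75 r 0.0939 ptr -104.48 r 0.1381 theta 7.73
[[ 0.75333324 -0.17221832]
 [ 0.7305108  -0.19041628]
 [ 0.6740323  -0.2022615 ]] [ 0.68384539 -0.10848219] 0.09429133448020703
```

```bash
python3 -m crank '[[[-0.0002,0.0062,0],[0,0,2.5],0.026],[[-0.0003,0.0062,0],[0,0,2.5],0.026],[[-0.0002,0.0062,0],[0,0,2.5],0.026],[[0,0,0],[0,0,0],0.026]]'
python3 - <<'E'
from h import *
snap('scene','scene5');show()
im=load('scene5')['im'][:,:,::-1]
cv2.imwrite('pics/c7.png',cv2.resize(im[240:320,160:260],(750,600),interpolation=cv2.INTER_CUBIC))
E
python3 ang.py scene5
```

```text
t: 6.42
eef_pos: [0.6952, 0.0333, 0.1372]
tool_rot: [0.001, 0.734, 0.679, 0.0]
contact_force: [-0.4, -0.8, 0.1]
gripper_width: 0.306
t 6.47 p [0.695  0.0333 0.1373] y [ 0.997 -0.077  0.001] z [ 0.001 -0.    -1.   ] F [-0.78 -0.03 -1.17] w 0.303 q [-0.53  0.69  0.6   1.62 -0.45  0.97  0.14]
scene5 n 3 80 mark -28.68 r 0.0705 ptr -104.44 r 0.1381 theta 75.76
```

View pics/c7.png

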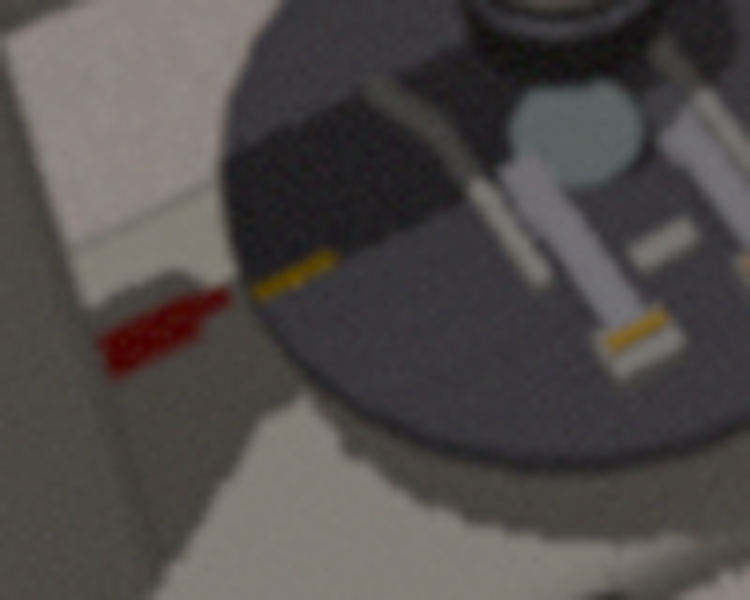

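```bash
sed -i 's/(H\[...,1\]>150)&(H\[...,2\]>100))/(H[...,1]>140)\&(H[...,2]>55))/; s/yellow(z,(185,225,290,330))/yellow(z,(185,262,235,300))/' meas.py ang.py; python3 ang.py scene4 scene5
python3 - <<'E'
from meas import *
z=load('scene5'); 
r=red(z,(160,260,215,310)); Q=onplane(z,r,.125)[:,:2]
y=yellow(z,(185,262,235,300)); Y=onplane(z,y,.12)[:,:2]
for c in ([.68506,-.10901],[.68385,-.10848],[.6845,-.1088]):
    c=np.array(c); 
    f=lambda P:np.degrees(np.arctan2(*(P-c).T[::-1]))
    rr=np.hypot(*(Q-c).T); print(c,'mark',f(Y.mean(0)),'ptr mean',f(Q.mean(0)),'tip',f(Q[rr<rr.min()+.008].mean(0)))
E
```

```text
scene4 n 36 81 mark -96.65 r 0.095 ptr -104.48 r 0.1381 theta 7.82
scene5 n 25 80 mark -104.7 r 0.0947 ptr -104.44 r 0.1381 theta -0.26
[ 0.68506 -0.10901] mark -104.69743196394495 ptr mean -104.43821194716412 tip -105.29850074508965
[ 0.68385 -0.10848] mark -103.90951417096488 ptr mean -103.89806473574127 tip -104.68294145827034
[ 0.6845 -0.1088] mark -104.33761574638856 ptr mean -104.19160199530434 tip -105.0176739522706
```

```bash
python3 -m crank '[[[0,0,0],[0,0,0],0.05],[[0,0,0],[0,0,0],0.05],[[0,0,0],[0,0,0],0.05],[[0,0,-0.02],[0,0,0],0.05],[[0,0,-0.03],[0,0,0],0.05],[[0,0,-0.04],[0,0,0],0.05],[[0,0,-0.03],[0,0,0],0.05],[[0,0,0],[0,0,0],0.05]]'
python3 - <<'E'
from meas import *
show()
z=load('top0');C=cloud(z)
H=hsv(z['im']);m=((H[...,0]>100)&(H[...,0]<125)&(H[...,1]>170)).astype(np.uint8)
m[:, :145]=0;m[:,245:]=0;m[:150]=0;m[230:]=0
k,l,st,ce=cv2.connectedComponentsWithStats(m)
for i in range(1,k):
    if st[i,4]<5: continue
    v,u=np.nonzero(l==i); P=C[v,u]; print(st[i],ce[i],np.nanpercentile(P,[10,50,90],axis=0).round(4).tolist())
    Q=onplane(z,np.c_[u,v],np.nanmedian(P[:,2])); e,w=np.linalg.eigh(np.cov(Q[:,:2].T)); a=np.degrees(np.arctan2(w[1],w[0]));print(Q.mean(0),'major dir',a[1],np.sqrt(e*12))
E
```

```text
t: 7.48
eef_pos: [0.696, 0.0327, 0.2619]
tool_rot: [0.002, 0.734, 0.679, 0.003]
contact_force: [-0.5, 0.1, 0.4]
gripper_width: 0.585
t 7.47 p [0.696  0.0327 0.2619] y [ 0.997 -0.078  0.007] z [ 0.007  0.001 -1.   ] F [-0.49  0.08  0.38] w 0.585 q [-0.57  0.57  0.67  1.52 -0.37  1.18  0.08]
[197 170  23   9  96] [207.84375 173.875  ] [[0.6166, 0.2061, 0.1055], [0.6232, 0.2301, 0.1085], [0.6317, 0.2544, 0.1117]]
[0.62350576 0.23010341 0.10852623] major dir 104.15695034626714 [0.01130625 0.06348119]
[211 198   5   7  25] [213.4  201.12] [[0.5416, 0.2057, 0.1326], [0.5483, 0.2099, 0.1369], [0.5536, 0.2128, 0.1386]]
[0.54801921 0.20914868 0.13691462] major dir -165.11616574538482 [0.01002724 0.01751285]
```

```bash
cat >> h.py <<'E'
def lean(phi,L):
    a=np.radians(phi);L=np.radians(L); f=np.array([np.cos(a),np.sin(a),0]);l=np.array([-np.sin(a),np.cos(a),0]);k=np.array([0,0,1.])
    zz=np.sin(L)*f-np.cos(L)*k; return R.from_matrix(np.c_[np.cross(l,zz),l,zz])
E
python3 - <<'E'
from h import *
z=load('top0');C=cloud(z); print('bottle',np.nanmedian(C[254:264,211:222].reshape(-1,3),0))
Rt=lean(15,40); G=np.array([.548,.209,.128]); T=G+.005*Rt.as_matrix()[:,2]; pre=T-.10*Rt.as_matrix()[:,2]
print(T,pre)
plan(pre+[0,0,.03],Rt,16)
E
```

```text
bottle [0.3947622  0.20215041 0.09770023]
[0.55110443 0.20983183 0.12416978] [0.48901591 0.19319526 0.20077422]
turn/row deg [-2.35 -1.66 -6.53]
shifts mm
[9.0, -13.7, 1.9]
[10.5, -12.6, 1.0]
[11.9, -11.4, 0.2]
[13.1, -9.9, -0.6]
[14.1, -8.3, -1.4]
[15.0, -6.6, -2.1]
[15.5, -4.8, -2.8]
[15.9, -2.9, -3.4]
[16.0, -0.9, -3.9]
[15.9, 1.1, -4.4]
[15.5, 3.1, -4.7]
[14.9, 5.0, -5.0]
[14.1, 6.9, -5.2]
[13.0, 8.6, -5.3]
[11.8, 10.3, -5.2]
[10.4, 11.7, -5.1]
```

```bash
python3 -m crank '[[[0.009,-0.0137,0.0019],[-2.35,-1.66,-6.53],0.045],[[0.0105,-0.0126,0.001],[-2.35,-1.66,-6.53],0.045],[[0.0119,-0.0114,0],[-2.35,-1.66,-6.53],0.045],[[0.0131,-0.0099,-0.0006],[-2.35,-1.66,-6.53],0.045],[[0.0141,-0.0083,-0.0014],[-2.35,-1.66,-6.53],0.045],[[0.015,-0.0066,-0.0021],[-2.35,-1.66,-6.53],0.045],[[0.0155,-0.0048,-0.0028],[-2.35,-1.66,-6.53],0.045],[[0.0159,-0.0029,-0.0034],[-2.35,-1.66,-6.53],0.045]]'
python3 -m crank '[[[0.016,-0.001,-0.004],[-2.35,-1.66,-6.53],0.045],[[0.0159,0.001,-0.0044],[-2.35,-1.66,-6.53],0.045],[[0.0155,0.003,-0.0047],[-2.35,-1.66,-6.53],0.045],[[0.015,0.005,-0.005],[-2.35,-1.66,-6.53],0.045],[[0.014,0.007,-0.0052],[-2.35,-1.66,-6.53],0.045],[[0.013,0.0086,-0.0053],[-2.35,-1.66,-6.53],0.045],[[0.0118,0.0103,-0.0052],[-2.35,-1.66,-6.53],0.045],[[0.0104,0.0117,-0.005],[-2.35,-1.66,-6.53],0.045],[[0,0,0],[0,0,0],0.045]]'
python3 - <<'E'
from h import *
show()
snap('wrist','wrist6')
snap('scene','scene6')
show()
E
python3 ang.py scene6
```

```text
t: 8.48
eef_pos: [0.5898, 0.1137, 0.2426]
tool_rot: [0.191, 0.346, 0.918, 0.025]
contact_force: [-0.6, -0.5, -0.0]
gripper_width: 0.527
t: 9.6
eef_pos: [0.4867, 0.194, 0.2283]
tool_rot: [0.336, -0.123, 0.933, 0.045]
contact_force: [0.4, -0.3, -0.6]
gripper_width: 0.527
t 9.6 p [0.4867 0.194  0.2283] y [-0.26   0.966  0.001] z [ 0.615  0.166 -0.77 ] F [ 0.37 -0.35 -0.57] w 0.527 q [-1.11  0.    0.48  2.44  1.37  0.23 -0.08]
t 9.7 p [0.487  0.1923 0.2276] y [-0.255  0.967  0.001] z [ 0.615  0.163 -0.772] F [-0.09 -0.18 -0.02] w 0.527 q [-1.11  0.    0.49  2.44  1.36  0.23 -0.08]
scene6 n 23 83 mark -104.67 r 0.096 ptr -104.55 r 0.1385 theta -0.12
```

View pics/wrist6.png

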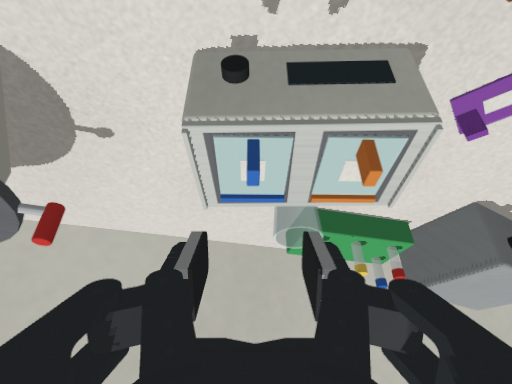

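View pics/scene6.png

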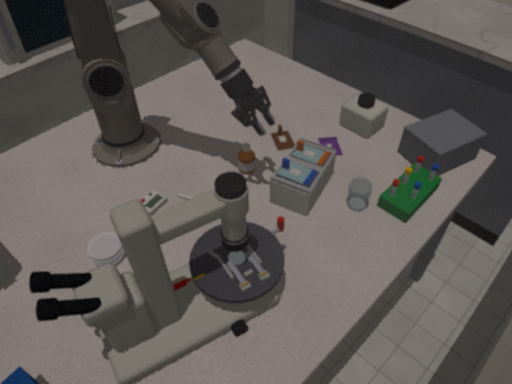

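```bash
cat > spec.py <<'E'
from meas import *
import sys
z=load(sys.argv[1]);C=cloud(z);H=hsv(z['im']);m=((H[...,0]>100)&(H[...,0]<125)&(H[...,1]>150)).astype(np.uint8)
k,l,st,ce=cv2.connectedComponentsWithStats(m)
for i in range(1,k):
    if st[i,4]<60: continue
    v,u=np.nonzero(l==i);P=C[v,u];P=P[np.isfinite(P[:,0])]
    print(st[i],np.nanpercentile(P,[5,50,95],axis=0).round(4).tolist())
    top=P[P[:,2]>np.percentile(P[:,2],97)-.003]; e,w=np.linalg.eigh(np.cov(top[:,:2].T)); 
    mid=(np.percentile(top@np.r_[w[:,1],0],[2,98]));print(' top mean',top.mean(0).round(4),'dir',np.degrees(np.arctan2(w[1,1],w[0,1])),'len',np.ptp(mid).round(4),np.sqrt(12*e[0]).round(4))
E
python3 spec.py wrist6; python3 -c "
import cv2
im=cv2.imread('pics/wrist6.png');cv2.imwrite('pics/c8.png',cv2.resize(im[110:230,180:400],(800,436),interpolation=cv2.INTER_CUBIC))"
```

```text
[248 140  11  45 495] [[0.5373, 0.2025, 0.1076], [0.5389, 0.2068, 0.1286], [0.5525, 0.2112, 0.1371]]
 top mean [0.5454 0.2079 0.1365] dir -164.76891769106123 len 0.0179 0.0084
[221 195  63   7 440] [[0.6106, 0.1987, 0.1045], [0.6183, 0.2261, 0.1082], [0.6263, 0.2538, 0.1093]]
 top mean [0.6189 0.2258 0.1083] dir 104.53141099070997 len 0.0604 0.007
[376 279  11  10  88] [[0.45, 0.2287, 0.0885], [0.8469, 0.5236, 0.0952], [0.855, 0.5325, 0.2485]]
 top mean [0.4498 0.2282 0.2486] dir 104.78405356681671 len 0.0018 0.0012
```

View pics/c8.png

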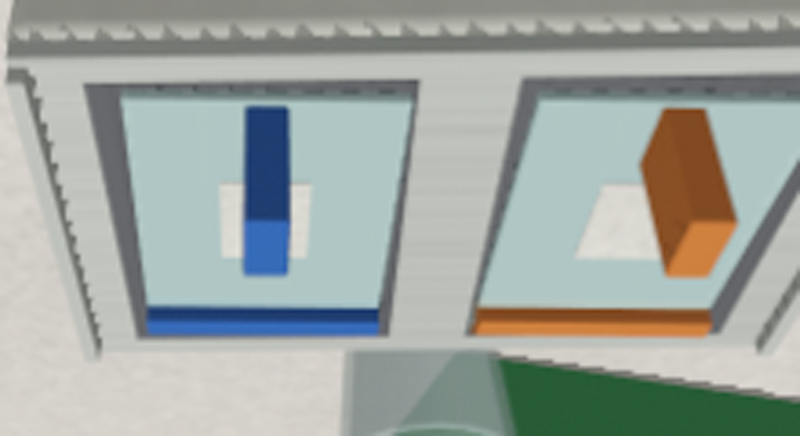

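```bash
python3 - <<'E'
from h import *
Rt=lean(15,40); G=np.array([.546,.208,.128]); T=G+.005*Rt.as_matrix()[:,2]
plan(T,Rt,8)
E
```

```text
turn/row deg [-0.01 -0.06 -0.02]
shifts mm
[2.0, 0.0, 15.1]
[2.0, 0.0, 15.1]
[2.1, -0.0, 15.1]
[2.1, -0.0, 15.1]
[2.1, -0.0, 15.1]
[2.1, -0.0, 15.1]
[2.1, -0.0, 15.1]
[2.1, -0.0, 15.1]
```

```bash
python3 -m crank '[[[0.002,0,0.015],[0,0,0],0.04],[[0.002,0,0.015],[0,0,0],0.04],[[0.002,0,0.015],[0,0,0],0.04],[[0.002,0,0.015],[0,0,0],0.04],[[0.002,0,0.015],[0,0,0],0.04],[[0.002,0,0.015],[0,0,0],0.04],[[0,0,0],[0,0,0],0.04]]'
python3 - <<'E'
from h import *
snap('wrist','wrist7')
snap('scene','scene7')
show()
Rt=lean(15,40); G=np.array([.546,.208,.128]); T=G+.005*Rt.as_matrix()[:,2]
plan(T,Rt,3)
im=load('scene7')['im'][:,:,::-1]
cv2.imwrite('pics/c9.png',cv2.resize(im[110:230,220:360],(700,600),interpolation=cv2.INTER_CUBIC))
E
python3 spec.py wrist7
```

```text
t: 10.58
eef_pos: [0.5336, 0.2047, 0.1497]
tool_rot: [0.335, -0.122, 0.933, 0.043]
contact_force: [0.2, -0.7, 0.1]
gripper_width: 0.47
t 10.68 p [0.5334 0.2052 0.1507] y [-0.257  0.966 -0.   ] z [ 0.615  0.163 -0.771] F [ 0.17  0.65 -0.16] w 0.469 q [-0.69  0.27  0.12  2.38  2.34  0.25 -1.06]
turn/row deg [-0.03 -0.16 -0.02]
shifts mm
[1.5, -0.2, 10.3]
[1.5, -0.2, 10.2]
[1.5, -0.2, 10.2]
[ 213  185   84   71 1844] [[0.5374, 0.2021, 0.105], [0.5396, 0.2078, 0.1173], [0.6234, 0.2478, 0.1369]]
 top mean [0.5449 0.208  0.1364] dir -167.29258935762826 len 0.0185 0.0135
```

View pics/wrist7.png

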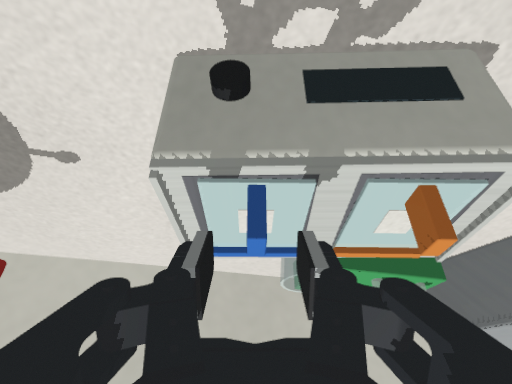

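View pics/c9.png

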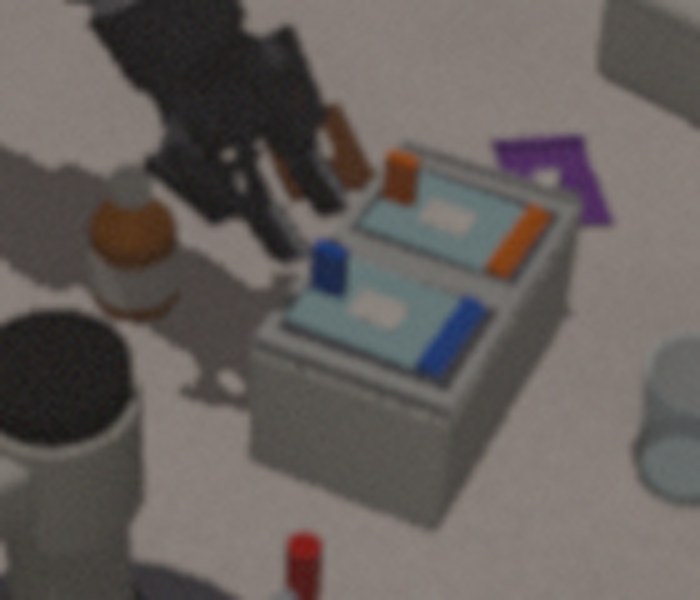

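```bash
python3 -m crank '[[[0.0015,0,0.0103],[0,-0.2,0],0.04],[[0.0015,0,0.0102],[0,-0.2,0],0.04],[[0.0015,0,0.0102],[0,0,0],0.04],[[0,0,0],[0,0,0],0.04]]'
python3 - <<'E'
from h import *
snap('wrist','wrist8')
snap('scene','scene8')
show()
im=load('scene8')['im'][:,:,::-1]
cv2.imwrite('pics/c10.png',cv2.resize(im[110:230,220:360],(700,600),interpolation=cv2.INTER_CUBIC))
E
python3 spec.py wrist8
```

```text
t: 11.18
eef_pos: [0.5491, 0.2101, 0.1241]
tool_rot: [0.339, -0.123, 0.932, 0.044]
contact_force: [0.3, -0.3, 0.2]
gripper_width: 0.468
t 11.28 p [0.5489 0.2102 0.1245] y [-0.259  0.966  0.   ] z [ 0.62   0.166 -0.767] F [ 0.65  0.33 -0.12] w 0.471 q [-0.59  0.36  0.02  2.36  2.46  0.32 -1.16]
[ 211  210   88   84 2462] [[0.5373, 0.2024, 0.105], [0.5392, 0.2077, 0.1189], [0.6223, 0.2471, 0.1366]]
 top mean [0.5437 0.2076 0.1361] dir -165.09884648111392 len 0.0185 0.0095
```

View pics/wrist8.png

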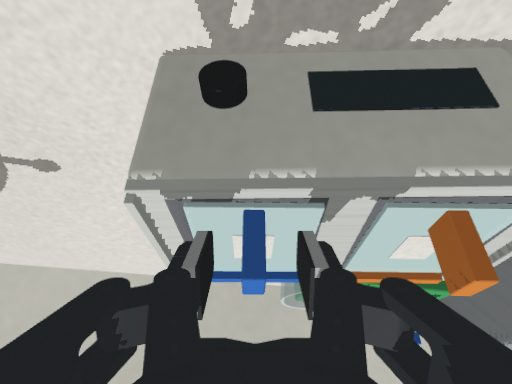

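View pics/c10.png

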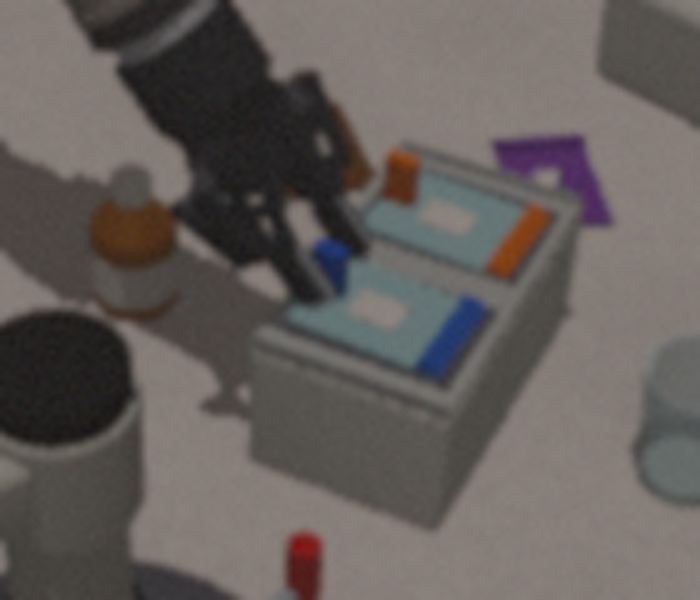

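```bash
python3 -m crank '[[[0,0,0],[0,0,0],0.02],[[0,0,0],[0,0,0],0.012],[[0,0,0],[0,0,0],0.005],[[0,0,0],[0,0,0],0.0],[[0,0,0],[0,0,0],0.0],[[0,0,0],[0,0,0],0.0]]' 50; python3 - <<'E'
from h import *
snap('wrist','wrist9')
show()
E
```

```text
t: 12.02
eef_pos: [0.5491, 0.2104, 0.1248]
tool_rot: [0.339, -0.123, 0.932, 0.045]
contact_force: [-2.7, -0.9, 5.6]
gripper_width: 0.107
t 12.07 p [0.5491 0.2104 0.1248] y [-0.259  0.966  0.001] z [ 0.621  0.167 -0.766] F [-3.18 -0.58  5.44] w 0.106 q [-0.59  0.36  0.02  2.36  2.46  0.32 -1.17]
```

View pics/wrist9.png

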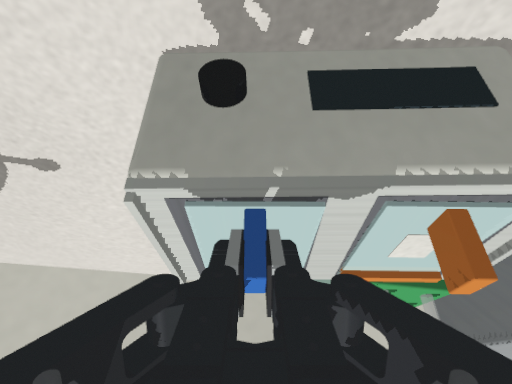

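```bash
python3 -m crank '[[[-0.0016,0,-0.002],[0,0,0],0.0],[[-0.0032,0,-0.004],[0,0,0],0.0],[[-0.0064,0,-0.0077],[0,0,0],0.0],[[-0.0128,0,-0.0153],[0,0,0],0.0],[[-0.0128,0,-0.0153],[0,0,0],0.0],[[-0.0064,0,-0.0077],[0,0,0],0.0],[[0,0,0],[0,0,0],0.0]]'; python3 - <<'E'
from h import *
show()
snap('wrist','wrist10')
snap('scene','scene10')
im=load('scene10')['im'][:,:,::-1]
cv2.imwrite('pics/c11.png',cv2.resize(im[90:230,200:360],(700,600),interpolation=cv2.INTER_CUBIC))
E
python3 spec.py wrist10
```

```text
t: 12.95
eef_pos: [0.549, 0.2109, 0.1935]
tool_rot: [0.34, -0.122, 0.931, 0.046]
contact_force: [0.0, -0.6, -1.2]
gripper_width: 0.106
t 12.95 p [0.549  0.2109 0.1935] y [-0.259  0.966  0.002] z [ 0.622  0.169 -0.765] F [ 0.05 -0.61 -1.19] w 0.106 q [-0.77  0.2   0.21  2.33  1.94  0.17 -0.63]
[ 244  209   23   84 1834] [[0.5372, 0.2037, 0.1755], [0.5387, 0.208, 0.1935], [0.5503, 0.2121, 0.2054]]
 top mean [0.5441 0.2091 0.2049] dir -165.75580966896413 len 0.0194 0.0092
[393 284  13  11 118] [[0.8437, 0.5195, 0.0873], [0.8475, 0.5245, 0.0946], [0.8549, 0.5315, 0.0999]]
 top mean [0.8504 0.5263 0.0989] dir 169.12210410805693 len 0.0162 0.0131
```

View pics/wrist10.png

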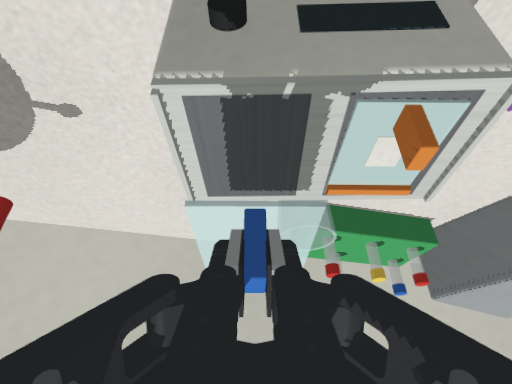

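View pics/c11.png

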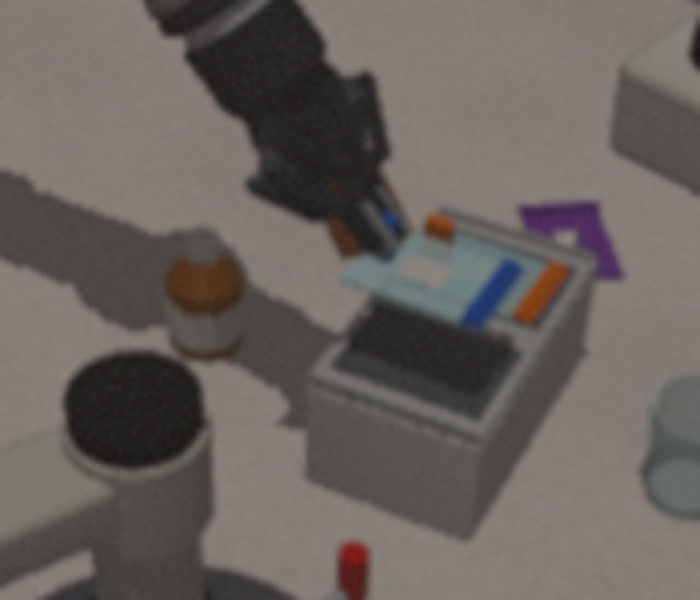

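```bash
python3 - <<'E'
from meas import *
z=load('scene10');C=cloud(z);H=hsv(z['im']);m=((H[...,0]>100)&(H[...,0]<125)&(H[...,1]>150)).astype(np.uint8)
k,l,st,ce=cv2.connectedComponentsWithStats(m)
for i in range(1,k):
    v,u=np.nonzero(l==i);P=C[v,u]
    if st[i,4]>15: print(st[i],np.nanmedian(P,0).round(4))
plan([.556,-.0745,.185],lean(-14.3,40),18)
E
```

```text
[307 152  11  14  54] [0.6244 0.226  0.1731]
[433 164   6   6  31] [0.8559 0.5253 0.0959]
[415 182   6   6  29] [0.8552 0.4212 0.0961]
[  2 368  35  16 301] [ 0.5644 -0.6004  0.0793]
turn/row deg [ 1.05 -0.    1.25]
shifts mm
[3.1, -15.4, -2.1]
[2.7, -15.5, -1.8]
[2.4, -15.6, -1.5]
[2.1, -15.6, -1.2]
[1.7, -15.7, -0.9]
[1.4, -15.8, -0.7]
[1.0, -15.8, -0.4]
[0.7, -15.8, -0.1]
[0.3, -15.8, 0.2]
[0.0, -15.8, 0.5]
[-0.3, -15.8, 0.8]
[-0.7, -15.8, 1.1]
[-1.0, -15.7, 1.4]
[-1.4, -15.7, 1.7]
[-1.7, -15.6, 1.9]
[-2.0, -15.5, 2.2]
[-2.4, -15.4, 2.5]
[-2.7, -15.3, 2.8]
```

```bash
python3 -m crank '[[[0.0031,-0.0154,-0.0021],[1.05,0,1.25],0],[[0.0027,-0.0155,-0.0018],[1.05,0,1.25],0],[[0.0024,-0.0156,-0.0015],[1.05,0,1.25],0],[[0.0021,-0.0156,-0.0012],[1.05,0,1.25],0],[[0.0017,-0.0157,-0.0009],[1.05,0,1.25],0],[[0.0014,-0.0158,-0.0007],[1.05,0,1.25],0],[[0.001,-0.0158,-0.0004],[1.05,0,1.25],0],[[0.0007,-0.0158,-0.0001],[1.05,0,1.25],0],[[0.0003,-0.0158,0.0002],[1.05,0,1.25],0]]'
python3 -m crank '[[[0,-0.0158,0.0005],[1.05,0,1.25],0],[[-0.0003,-0.0158,0.0008],[1.05,0,1.25],0],[[-0.0007,-0.0158,0.0011],[1.05,0,1.25],0],[[-0.001,-0.0157,0.0014],[1.05,0,1.25],0],[[-0.0014,-0.0157,0.0017],[1.05,0,1.25],0],[[-0.0017,-0.0156,0.0019],[1.05,0,1.25],0],[[-0.002,-0.0155,0.0022],[1.05,0,1.25],0],[[-0.0024,-0.0154,0.0025],[1.05,0,1.25],0],[[-0.0027,-0.0153,0.0028],[1.05,0,1.25],0],[[0,0,0],[0,0,0],0]]'
python3 - <<'E'
from h import *
show()
snap('wrist','wrist11')
snap('scene','scene11')
snap('top','top11')
im=load('scene11')['im'][:,:,::-1]
cv2.imwrite('pics/c12.png',cv2.resize(im[180:320,140:300],(700,600),interpolation=cv2.INTER_CUBIC))
im=load('top11')['im'][:,:,::-1]
cv2.imwrite('pics/c13.png',cv2.resize(im[105:245,260:420],(700,600),interpolation=cv2.INTER_CUBIC))
E
python3 ang.py scene11;python3 spec.py wrist11
```

```text
t: 14.18
eef_pos: [0.5524, 0.0668, 0.1886]
tool_rot: [0.342, -0.002, 0.94, 0.001]
contact_force: [1.1, -0.5, -0.8]
gripper_width: 0.104
t: 15.42
eef_pos: [0.556, -0.0756, 0.185]
tool_rot: [0.339, 0.119, 0.932, -0.043]
contact_force: [-0.0, 0.4, -1.1]
gripper_width: 0.103
t 15.43 p [ 0.556  -0.0756  0.185 ] y [ 0.25   0.968 -0.   ] z [ 0.622 -0.161 -0.766] F [-0.    0.42 -1.12] w 0.103 q [-0.38  0.18  0.31  2.4   2.07  0.19 -0.8 ]
scene11 n 26 81 mark -104.78 r 0.0949 ptr -104.43 r 0.1382 theta -0.35
[ 244  209   23   84 1838] [[0.5441, -0.0784, 0.1669], [0.5457, -0.0743, 0.1851], [0.5574, -0.07, 0.1969]]
 top mean [ 0.551  -0.0753  0.1964] dir 164.07086202718136 len 0.0196 0.0092
```

View pics/wrist11.png

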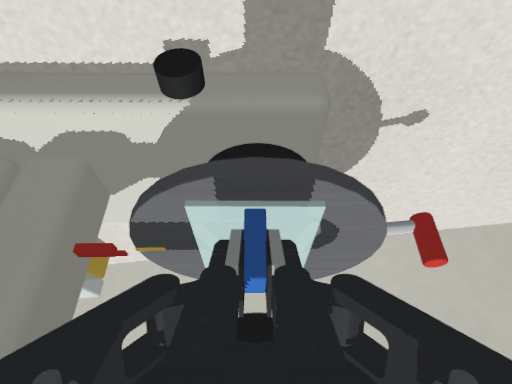

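View pics/c12.png

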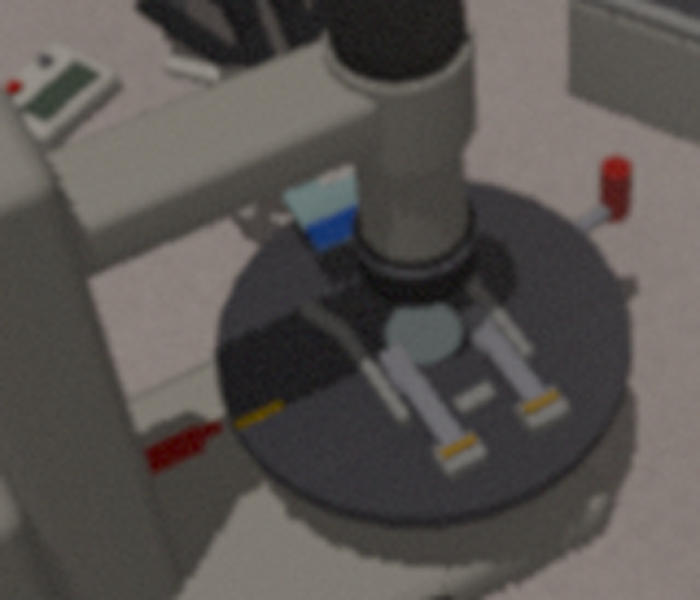

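View pics/c13.png

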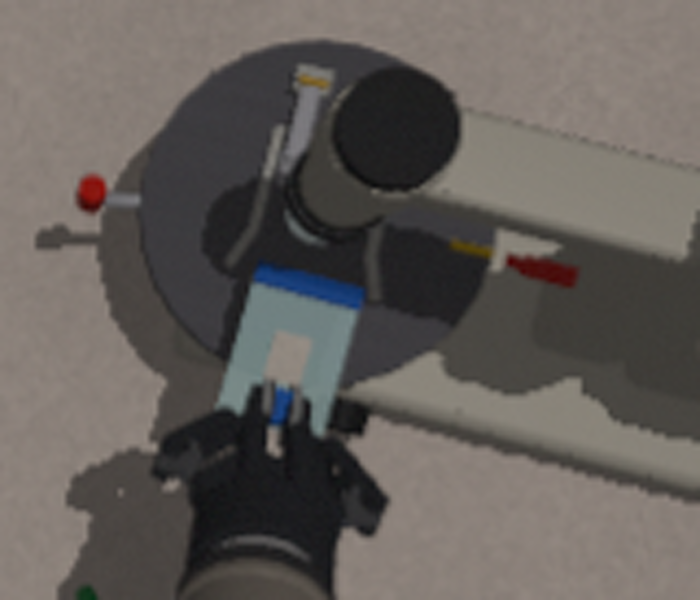

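```bash
cat > latc.py <<'E'
from meas import *
import sys
fn=sys.argv[1]; zb=float(sys.argv[2]) # plate underside z
z=load(fn);H=hsv(z['im']);m=((H[...,0]>100)&(H[...,0]<125)&(H[...,1]>150)).astype(np.uint8)
m[:, :280]=0;m[:,400:]=0;m[:100]=0;m[240:]=0
# disc circle
k,l,st,ce=cv2.connectedComponentsWithStats(m)
ctr=np.array([.6825,-.1046]); ph=np.radians(-14.3)
f=np.array([np.cos(ph),np.sin(ph)]);s=np.array([-f[1],f[0]])
for i in range(1,k):
    if st[i,4]<8: continue
    v,u=np.nonzero(l==i); 
    for h in (.0055,.008,.036):
        Q=onplane(z,np.c_[u,v],zb+h)[:,:2]-ctr; e,w=np.linalg.eigh(np.cov(Q.T)); a=np.degrees(np.arctan2(w[1,1],w[0,1]))
        lat=Q@s; print(st[i],'h',h,'x',(Q@f).mean().round(4),'lat mean',lat.mean().round(4),'range',lat.min().round(4),lat.max().round(4),'dir',a.round(1),'x max',(Q@f).max().round(4))
y=yellow(z,(340,140,390,180)); 
if len(y): Y=onplane(z,y,.12)[:,:2].mean(0)-ctr; print('mark ang',np.degrees(np.arctan2(Y[1],Y[0])),np.hypot(*Y),len(y))
r=red(z,(370,155,400,180)); Y=onplane(z,r,.125)[:,:2].mean(0)-ctr; print('ptr ang',np.degrees(np.arctan2(Y[1],Y[0])),np.hypot(*Y))
r=red(z,(270,135,290,160)); Y=onplane(z,r,.14)[:,:2].mean(0)-ctr; print('knob ang',np.degrees(np.arctan2(Y[1],Y[0])),np.hypot(*Y))
C=cloud(z); g=(abs(C[...,2]-.120)<.005).astype(np.uint8); g=cv2.morphologyEx(g,cv2.MORPH_OPEN,np.ones((3,3)))
k,l,st,_=cv2.connectedComponentsWithStats(g);i=1+np.argmax(st[1:,4]); cs,_=cv2.findContours((l==i).astype(np.uint8),cv2.RETR_EXTERNAL,cv2.CHAIN_APPROX_NONE)
hull=cv2.convexHull(max(cs,key=cv2.contourArea))[:,0,:]; P=onplane(z,hull,.12)[:,:2]; x,_=circ(P); print('disc',x,len(P))
E
python3 latc.py top11 .1605; python3 latc.py top0 .1 | tail -1
```

```text
[318 166  25  11 122] h 0.0055 x -0.0532 lat mean -0.0018 range -0.0326 0.0306 dir 75.9 x max -0.0466
[318 166  25  11 122] h 0.008 x -0.0536 lat mean -0.0016 range -0.0322 0.0308 dir 75.9 x max -0.0471
[318 166  25  11 122] h 0.036 x -0.0584 lat mean 0.0016 range -0.0283 0.0331 dir 75.9 x max -0.052
[322 196   5   8  27] h 0.0055 x -0.1286 lat mean -0.0051 range -0.0093 -0.0004 dir 167.2 x max -0.1187
[322 196   5   8  27] h 0.008 x -0.1288 lat mean -0.0048 range -0.009 -0.0001 dir 167.2 x max -0.119
[322 196   5   8  27] h 0.036 x -0.1316 lat mean -0.0016 range -0.0056 0.003 dir 167.2 x max -0.122
mark ang -103.04110538471816 0.09608364170285637 17
ptr ang -104.43710853899135 0.1421464572488137
knob ang 87.65021698060082 0.1395618203934186
disc [ 0.68221338 -0.10484051] 25Traceback (most recent call last):
  File "latc.py", line 16, in <module>
    y=yellow(z,(340,140,390,180));
  File "meas.py", line 13, in yellow
    v,u=np.nonzero(l==1+np.argmax(st[1:,4])); return np.c_[u,v]
                        ~~~~~~~~~^^^^^^^^^^
    return _wrapfunc(a, 'argmax', axis=axis, out=out, **kwds)
    return bound(*args, **kwds)
ValueError: attempt to get argmax of an empty sequence
```

```bash
python3 - <<'E'
from meas import *
z=load('top11'); im=z['im'][:,:,::-1]
cv2.imwrite('pics/c14.png',cv2.resize(im[115:185,295:365],(600,600),interpolation=cv2.INTER_CUBIC))
z=load('scene11'); im=z['im'][:,:,::-1]
g=cv2.resize(im[225:300,190:280],(800,667),interpolation=cv2.INTER_CUBIC)[:600]; cv2.imwrite('pics/c15.png',np.clip(g*1.6,0,255).astype(np.uint8))
H=hsv(z['im']); m=((H[...,0]>12)&(H[...,0]<33)&(H[...,1]>110)&(H[...,2]>80)).astype(np.uint8); m[:225]=0;m[300:]=0;m[:,:215]=0;m[:,285:]=0
k,l,st,ce=cv2.connectedComponentsWithStats(m); P=[]
for i in range(1,k):
    if st[i,4]>4: P.append(onplane(z,[ce[i]],.136)[0]); print(st[i],ce[i],P[-1])
d=P[0]-P[1];print(np.degrees(np.arctan2(d[1],d[0])),np.linalg.norm(d))
E
```

```text
[260 272   7   4  15] [262.8        273.53333333] [ 0.76422606 -0.10410054  0.136     ]
[241 282   8   5  17] [244.41176471 283.76470588] [ 0.75406395 -0.14971253  0.136     ]
77.43994211620218 0.04673031389836253
```

View pics/c14.png

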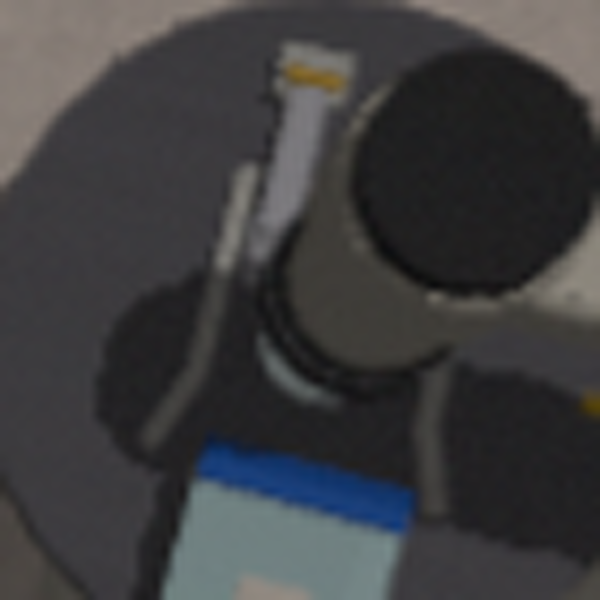

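View pics/c15.png

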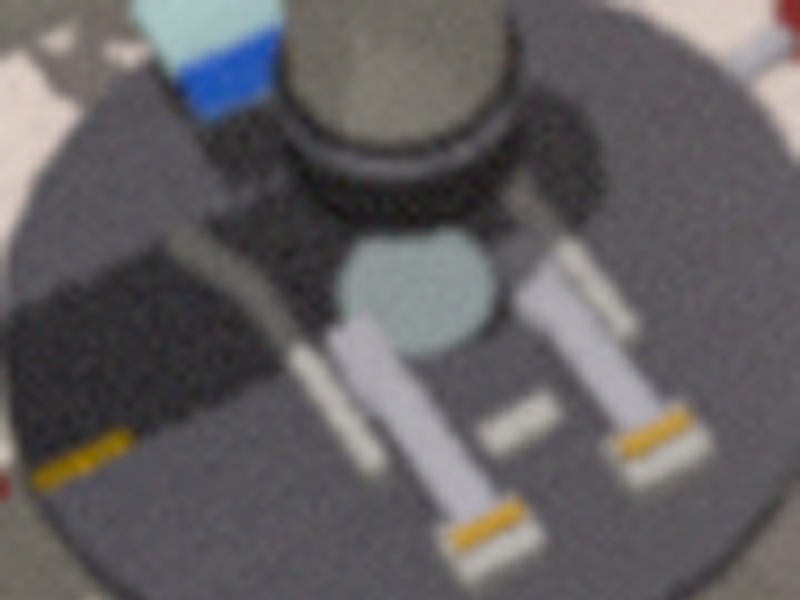

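```bash
python3 - <<'E'
from meas import *
z=load('top11'); s=600/70
pts=np.array([[205,365],[247,170],[150,440],[437,515],[432,430],[440,372]])/s+[295,115]
P=onplane(z,pts-.5+.5/s,.128)[:,:2]
d=P[1]-P[0];print('left guide dir',np.degrees(np.arctan2(d[1],d[0])))
d=P[2]-P[3];print('mouth dir',np.degrees(np.arctan2(d[1],d[0]))-90,np.linalg.norm(d))
d=P[0]-P[4];print('bend dir',np.degrees(np.arctan2(d[1],d[0]))-90,np.linalg.norm(d))
for yaw in (-14.3,-13.5):
    ph=np.radians(yaw);f=np.array([np.cos(ph),np.sin(ph)]);s_=np.array([-f[1],f[0]]);c=np.array([.6824,-.1047])
    print(yaw,np.round(np.c_[(P-c)@f,(P-c)@s_]*1000,1).tolist())
zs=load('scene11')
s=800/90
pts=np.array([[292,350],[372,465],[180,240],[285,340],[565,245],[632,330]])/s+[190,225]
P=onplane(zs,pts-.5+.5/s,.128)[:,:2]
for a,b in((0,1),(4,5)):
    d=P[b]-P[a];print('scene guide',np.degrees(np.arctan2(d[1],d[0])),np.linalg.norm(d))
c=np.array([.6845,-.1088]);print(np.round(np.c_[(P-c)@f,(P-c)@s_]*1000,1).tolist())
E
```

```text
left guide dir -11.23168585382926
mouth dir -13.715750005414833 0.09162111067967599
bend dir -15.128178884013082 0.07302323956654419
-14.3 [[-19.3, 34.0], [43.5, 37.3], [-46.6, 44.3], [-45.6, -47.3], [-20.3, -39.0], [-2.1, -36.8]]
-13.5 [[-18.8, 34.2], [44.0, 36.7], [-45.9, 44.9], [-46.3, -46.7], [-20.9, -38.8], [-2.6, -36.8]]
scene guide -12.558850957673963 0.04007413892686237
scene guide -12.134642603674314 0.031373199339848855
[[2.9, -37.3], [42.9, -36.6], [-42.3, -45.8], [-0.7, -37.4], [11.9, 37.6], [43.2, 38.4]]
```

```bash
python3 -m crank '[[[0.0064,0,0.0077],[-0.4,0,-0.46],0],[[0.0064,0,0.0077],[0,0,0],0],[[0.0064,0,0.0077],[0,0,0],0],[[0.0032,0,0.0038],[0,0,0],0],[[0,0,0],[0,0,0],0],[[0,0,0],[0,0,0],0]]'
python3 - <<'E'
from h import *
show()
E
python3 -m crank '[[[0.0006,0,0.0008],[0,0,0],0],[[0.0006,0,0.0008],[0,0,0],0],[[0,0,0],[0,0,0],0]]'
python3 -m crank '[[[0.0006,0,0.0008],[0,0,0],0],[[0,0,0],[0,0,0],0]]'
python3 -m crank '[[[0.0006,0,0.0008],[0,0,0],0],[[0,0,0],[0,0,0],0]]'
```

```text
t: 16.32
eef_pos: [0.5563, -0.0743, 0.1503]
tool_rot: [0.339, 0.113, 0.933, -0.041]
contact_force: [-0.2, -0.2, -0.3]
gripper_width: 0.106
t 16.32 p [ 0.5563 -0.0743  0.1503] y [0.238 0.971 0.   ] z [ 0.624 -0.153 -0.766] F [-0.24 -0.15 -0.28] w 0.106 q [-0.18  0.26  0.09  2.41  2.36  0.27 -1.08]
t: 16.7
eef_pos: [0.5562, -0.0743, 0.148]
tool_rot: [0.339, 0.113, 0.933, -0.041]
contact_force: [0.6, -0.4, -1.4]
gripper_width: 0.108
t: 16.95
eef_pos: [0.5562, -0.0744, 0.1469]
tool_rot: [0.339, 0.113, 0.933, -0.041]
contact_force: [-0.4, 0.5, -1.0]
gripper_width: 0.106
t: 17.2
eef_pos: [0.5563, -0.0744, 0.1458]
tool_rot: [0.339, 0.113, 0.933, -0.041]
contact_force: [0.1, 0.3, -1.1]
gripper_width: 0.105
```

```bash
for i in 1 2; do python3 -m crank '[[[0.0003,0,0.0004],[0,0,0],0],[[0,0,0],[0,0,0],0]]'; done; python3 - <<'E'
from h import *
snap('top','top12');snap('scene','scene12');show()
im=load('scene12')['im'][:,:,::-1]
g=cv2.resize(im[200:300,180:290],(660,600),interpolation=cv2.INTER_CUBIC); cv2.imwrite('pics/c16.png',np.clip(g*1.5,0,255).astype(np.uint8))
E
python3 latc.py top12 .12
```

```text
t: 17.45
eef_pos: [0.5564, -0.0744, 0.1455]
tool_rot: [0.339, 0.113, 0.933, -0.041]
contact_force: [-0.6, 0.9, -0.9]
gripper_width: 0.104
t: 17.7
eef_pos: [0.5564, -0.0744, 0.145]
tool_rot: [0.339, 0.113, 0.933, -0.041]
contact_force: [0.2, -0.9, -1.2]
gripper_width: 0.107
t 17.8 p [ 0.5564 -0.0745  0.145 ] y [0.238 0.971 0.   ] z [ 0.624 -0.153 -0.766] F [ 0.55  0.33 -0.97] w 0.105 q [-0.16  0.28  0.07  2.41  2.38  0.29 -1.1 ]
[316 169  24   9 108] h 0.0055 x -0.0529 lat mean -0.0014 range -0.032 0.031 dir 77.4 x max -0.0463
[316 169  24   9 108] h 0.008 x -0.0533 lat mean -0.0012 range -0.0317 0.0312 dir 77.4 x max -0.0467
[316 169  24   9 108] h 0.036 x -0.0579 lat mean 0.0019 range -0.0279 0.0334 dir 77.4 x max -0.0515
[320 197   5   8  26] h 0.0055 x -0.1287 lat mean -0.0048 range -0.009 -0.0005 dir 167.5 x max -0.1189
[320 197   5   8  26] h 0.008 x -0.129 lat mean -0.0046 range -0.0087 -0.0002 dir 167.5 x max -0.1192
[320 197   5   8  26] h 0.036 x -0.1317 lat mean -0.0014 range -0.0055 0.0028 dir 167.5 x max -0.1222
mark ang -103.13642284406424 0.09563131007649318 18
ptr ang -104.39790095277522 0.14195224987087737
knob ang 87.65021698060082 0.1395618203934186
disc [ 0.6826804  -0.10469634] 32
```

View pics/c16.png

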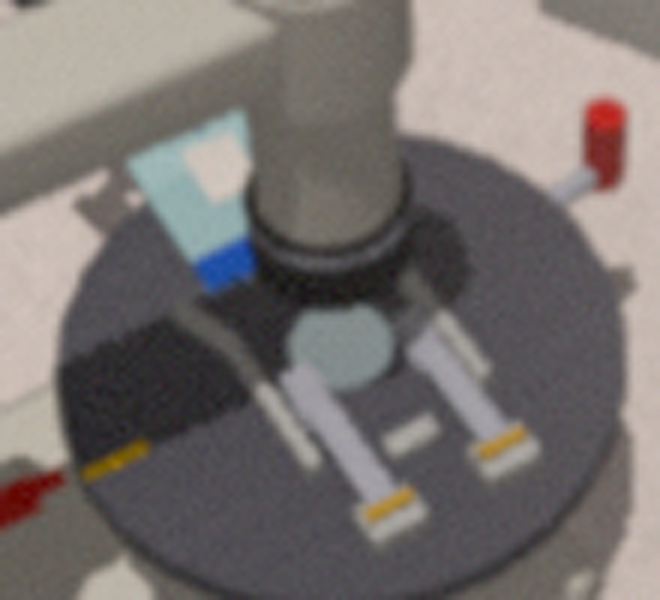

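```bash
for i in 1 2 3; do python3 -m crank '[[[0.0003,0,0.0004],[0,0,0],0],[[0,0,0],[0,0,0],0]]' | grep -E 'eef|force'; done
```

```text
eef_pos: [0.5567, -0.0745, 0.1447]
contact_force: [0.4, 0.3, 0.6]
eef_pos: [0.5571, -0.0746, 0.1447]
contact_force: [-2.0, 0.1, 5.3]
eef_pos: [0.5574, -0.0746, 0.1446]
contact_force: [-3.0, 0.2, 7.3]
```

```bash
python3 -m crank '[[[-0.0005,0,-0.0006],[0,0,0],0],[[0,0,0],[0,0,0],0]]' | grep -E 'eef|force'; python3 -m crank '[[[-0.0023,0,0.0019],[0,0,0],0],[[-0.0046,0,0.0039],[0,0,0],0],[[-0.0046,0,0.0039],[0,0,0],0],[[-0.0038,0,0.0032],[0,0,0],0],[[0,0,0],[0,0,0],0]]'; python3 - <<'E'
from h import *
snap('top','top13');show()
im=load('top13')['im'][:,:,::-1]
cv2.imwrite('pics/c17.png',np.clip(1.4*cv2.resize(im[115:215,295:395],(600,600),interpolation=cv2.INTER_CUBIC),0,255).astype(np.uint8))
E
python3 latc.py top13 .12
```

```text
eef_pos: [0.5569, -0.0745, 0.1447]
contact_force: [-1.6, 0.7, 4.9]
t: 19.42
eef_pos: [0.5768, -0.0793, 0.1447]
tool_rot: [0.34, 0.113, 0.933, -0.041]
contact_force: [1.1, 1.1, 3.0]
gripper_width: 0.108
t 19.48 p [ 0.5767 -0.0793  0.1447] y [ 0.238  0.971 -0.   ] z [ 0.625 -0.153 -0.765] F [ 2.19 -0.29  2.9 ] w 0.108 q [-0.14  0.3   0.07  2.37  2.39  0.27 -1.1 ]
[318 161  24  10 101] h 0.0055 x -0.032 lat mean -0.0006 range -0.0317 0.0308 dir 76.3 x max -0.026
[318 161  24  10 101] h 0.008 x -0.0325 lat mean -0.0003 range -0.0313 0.031 dir 76.3 x max -0.0265
[318 161  24  10 101] h 0.036 x -0.0376 lat mean 0.0027 range -0.0275 0.0332 dir 76.3 x max -0.0318
[322 189   4   8  24] h 0.0055 x -0.1081 lat mean -0.0045 range -0.0093 -0.0001 dir 172.8 x max -0.0983
[322 189   4   8  24] h 0.008 x -0.1083 lat mean -0.0042 range -0.009 0.0002 dir 172.8 x max -0.0986
[322 189   4   8  24] h 0.036 x -0.1116 lat mean -0.0011 range -0.0058 0.0032 dir 172.8 x max -0.1021
mark ang -103.04110538471816 0.09608364170285637 17
ptr ang -104.39790095277522 0.14195224987087737
knob ang 87.65021698060082 0.1395618203934186
disc [ 0.68236673 -0.10487264] 22
```

View pics/c17.png

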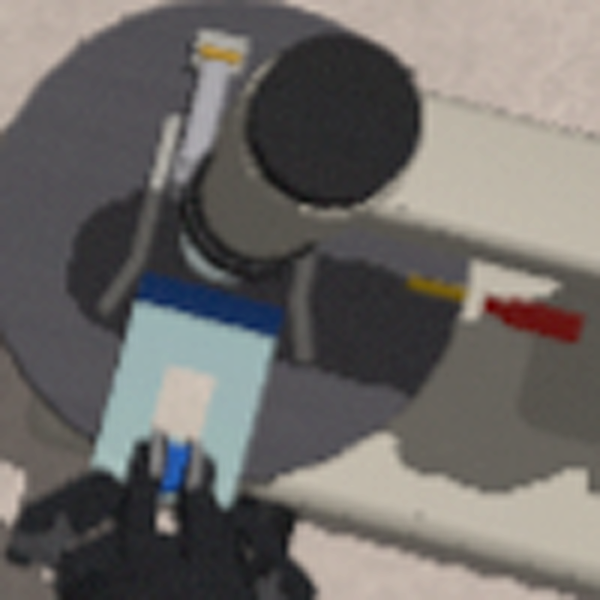

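```bash
python3 -m crank '[[[-0.0038,-0.0004,0.0032],[0,0,0],0],[[-0.0038,-0.0004,0.0032],[0,0,0],0],[[0,0,0],[0,0,0],0]]'| grep -E 'eef|force'; python3 -m crank '[[[-0.0038,0,0.0032],[0,0,0],0],[[-0.0038,0,0.0032],[0,0,0],0],[[0,0,0],[0,0,0],0]]'| grep -E 'eef|force'; python3 - <<'E'
from h import *
snap('top','top14');show()
im=load('top14')['im'][:,:,::-1]
cv2.imwrite('pics/c18.png',np.clip(1.4*cv2.resize(im[115:215,295:395],(600,600),interpolation=cv2.INTER_CUBIC),0,255).astype(np.uint8))
E
python3 latc.py top14 .12 | grep -E 'mark|ptr|knob|008'
```

```text
eef_pos: [0.5861, -0.0824, 0.1447]
contact_force: [1.5, -0.1, 4.1]
eef_pos: [0.5957, -0.0848, 0.1447]
contact_force: [1.1, 0.7, 4.2]
t 20.27 p [ 0.5957 -0.0848  0.1447] y [0.238 0.971 0.   ] z [ 0.625 -0.153 -0.766] F [1.04 0.29 4.26] w 0.103 q [-0.13  0.33  0.08  2.33  2.4   0.25 -1.09]
[320 154  10   6  35] h 0.008 x -0.0135 lat mean 0.0192 range 0.0056 0.03 dir 67.3 x max -0.0073
[320 154  10   6  35] h 0.036 x -0.0191 lat mean 0.0217 range 0.0084 0.0323 dir 67.3 x max -0.0131
[338 160   6   4  13] h 0.008 x -0.015 lat mean -0.0258 range -0.0316 -0.0188 dir 96.4 x max -0.0095
[324 182   5   8  28] h 0.008 x -0.0877 lat mean -0.0052 range -0.01 -0.0001 dir 169.8 x max -0.0771
mark ang -103.04110538471816 0.09608364170285637 17
ptr ang -104.43710853899135 0.1421464572488137
knob ang 87.65021698060082 0.1395618203934186
```

View pics/c18.png

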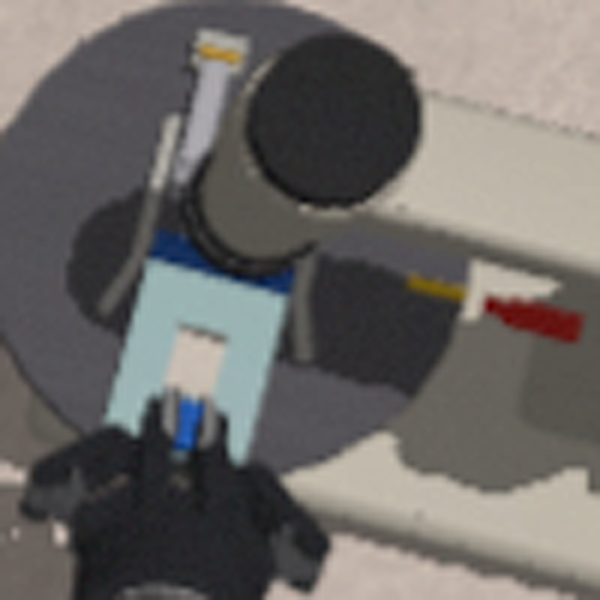

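```bash
for i in 1 2; do python3 -m crank '[[[-0.004,0,0.0031],[0,0,0],0],[[-0.0038,0,0.0032],[0,0,0],0],[[0,0,0],[0,0,0],0]]'| grep -E 'eef|force'; done; python3 -m crank '[[[-0.0023,0,0.0019],[0,0,0],0],[[-0.0023,0,0.0019],[0,0,0],0],[[0,0,0],[0,0,0],0]]'| grep -E 'eef|force'; python3 - <<'E'
from h import *
snap('scene','scene15');show()
im=load('scene15')['im'][:,:,::-1]
g=cv2.resize(im[200:300,180:290],(660,600),interpolation=cv2.INTER_CUBIC); cv2.imwrite('pics/c19.png',np.clip(g*1.5,0,255).astype(np.uint8))
E
python3 ang.py scene15
```

```text
eef_pos: [0.6053, -0.0872, 0.1448]
contact_force: [1.8, -0.1, 4.5]
eef_pos: [0.6148, -0.0896, 0.1447]
contact_force: [2.3, -0.2, 3.4]
eef_pos: [0.6204, -0.0909, 0.1448]
contact_force: [-1.0, 0.5, 6.7]
t 21.45 p [ 0.6203 -0.0909  0.1447] y [0.238 0.971 0.   ] z [ 0.624 -0.153 -0.766] F [-0.59  0.42  5.72] w 0.101 q [-0.13  0.36  0.1   2.27  2.39  0.22 -1.07]
scene15 n 25 81 mark -104.69 r 0.0951 ptr -104.47 r 0.1383 theta -0.23
```

View pics/c19.png

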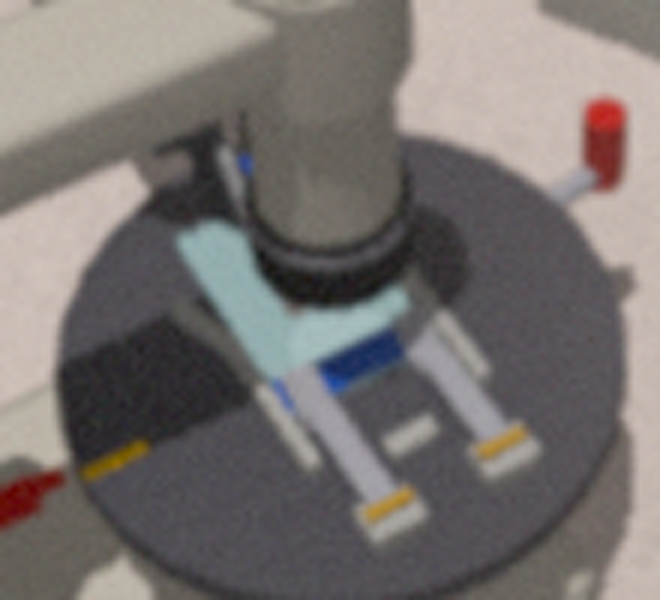

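```bash
for i in 1 2 3; do python3 -m crank '[[[-0.0024,0,0.0018],[0,0,0],0],[[0,0,0],[0,0,0],0]]'| grep -E 'eef|force'; done; python3 - <<'E'
from h import *
show()
E
```

```text
eef_pos: [0.6231, -0.0916, 0.1448]
contact_force: [-1.0, 0.6, 6.1]
eef_pos: [0.6258, -0.0923, 0.1448]
contact_force: [-1.4, 0.7, 5.2]
eef_pos: [0.6282, -0.0928, 0.1447]
contact_force: [-4.9, 2.2, 7.7]
t 22.2 p [ 0.6282 -0.0928  0.1447] y [0.238 0.971 0.   ] z [ 0.623 -0.152 -0.767] F [-4.88  2.17  7.74] w 0.106 q [-0.12  0.37  0.1   2.26  2.38  0.21 -1.05]
```

```bash
for i in 1 2 3 4; do python3 -m crank '[[[-0.0016,0,0.0012],[0,0,0],0],[[0,0,0],[0,0,0],0]]'| grep -E 'eef|force'; done; python3 - <<'E'
from h import *
snap('scene','scene16');show()
im=load('scene16')['im'][:,:,::-1]
g=cv2.resize(im[200:300,180:290],(660,600),interpolation=cv2.INTER_CUBIC); cv2.imwrite('pics/c20.png',np.clip(g*1.5,0,255).astype(np.uint8))
E
python3 ang.py scene16
```

```text
eef_pos: [0.6298, -0.0931, 0.1447]
contact_force: [-6.1, 0.9, 10.6]
eef_pos: [0.6315, -0.0936, 0.1447]
contact_force: [-8.0, 2.0, 11.6]
eef_pos: [0.6333, -0.094, 0.1448]
contact_force: [-9.6, 1.9, 12.2]
eef_pos: [0.6353, -0.0945, 0.1447]
contact_force: [-7.1, 1.7, 9.5]
t 23.25 p [ 0.6353 -0.0944  0.1448] y [0.237 0.971 0.   ] z [ 0.622 -0.152 -0.768] F [-7.56  1.39  8.49] w 0.105 q [-0.12  0.37  0.1   2.24  2.37  0.2  -1.04]
scene16 n 24 80 mark -104.52 r 0.0948 ptr -104.45 r 0.1384 theta -0.07
```

View pics/c20.png

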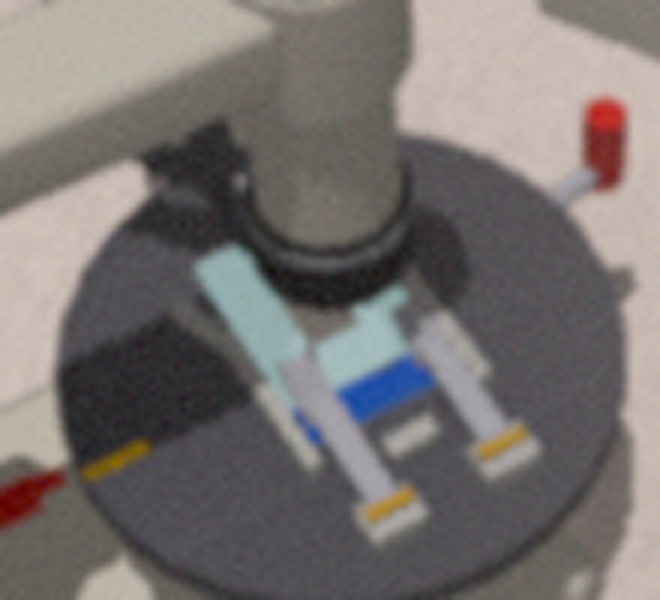

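```bash
for i in 1 2 3 4; do python3 -m crank '[[[-0.0016,0,0.0012],[0,0,0],0],[[0,0,0],[0,0,0],0]]'| grep -E 'eef|force'; done; python3 - <<'E'
from h import *
snap('scene','scene17');snap('top','top17');show()
im=load('scene17')['im'][:,:,::-1]
g=cv2.resize(im[200:300,180:290],(660,600),interpolation=cv2.INTER_CUBIC); cv2.imwrite('pics/c21.png',np.clip(g*1.5,0,255).astype(np.uint8))
im=load('top17')['im'][:,:,::-1]
cv2.imwrite('pics/c22.png',np.clip(1.4*cv2.resize(im[115:215,295:395],(600,600),interpolation=cv2.INTER_CUBIC),0,255).astype(np.uint8))
E
python3 ang.py scene17
```

```text
eef_pos: [0.6374, -0.095, 0.1448]
contact_force: [-4.5, 1.7, 7.0]
eef_pos: [0.6393, -0.0955, 0.1448]
contact_force: [-3.9, 0.9, 6.4]
eef_pos: [0.6412, -0.096, 0.1448]
contact_force: [-3.2, 1.2, 4.6]
eef_pos: [0.6434, -0.0966, 0.1448]
contact_force: [-0.8, 1.3, 1.9]
t 24.35 p [ 0.6435 -0.0966  0.1449] y [ 0.238  0.971 -0.   ] z [ 0.622 -0.152 -0.768] F [-1.11  0.32  0.33] w 0.104 q [-0.12  0.38  0.1   2.22  2.36  0.19 -1.02]
scene17 n 25 81 mark -104.84 r 0.0945 ptr -104.48 r 0.1384 theta -0.36
```

View pics/c21.png

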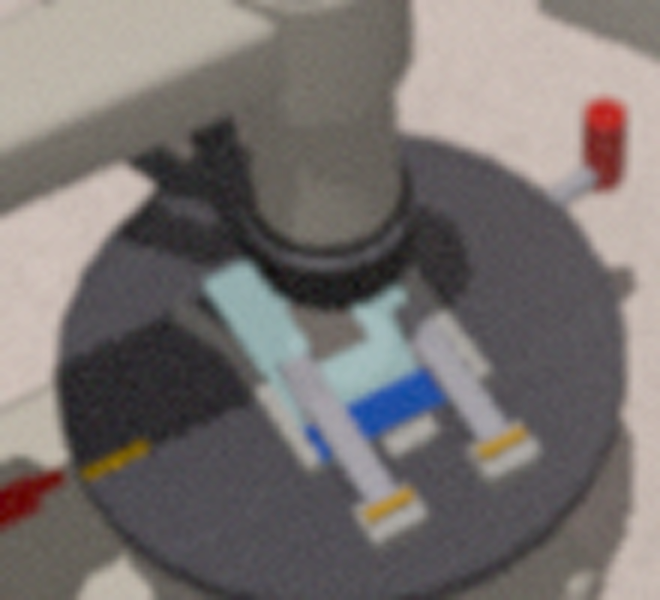

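View pics/c22.png

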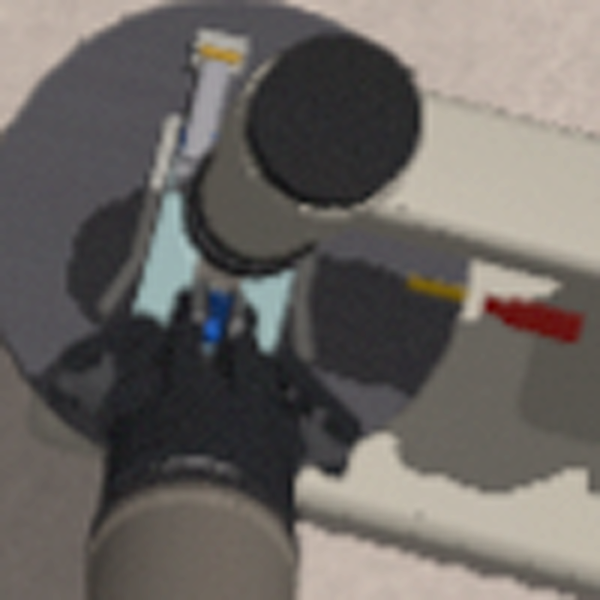

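```bash
for i in 1 2; do python3 -m crank '[[[-0.0016,0,0.0012],[0,0,0],0],[[0,0,0],[0,0,0],0]]'| grep -E 'eef|force'; done; python3 - <<'E'
from h import *
snap('scene','scene18');show()
im=load('scene18')['im'][:,:,::-1]
g=cv2.resize(im[200:300,180:290],(660,600),interpolation=cv2.INTER_CUBIC); cv2.imwrite('pics/c23.png',np.clip(g*1.5,0,255).astype(np.uint8))
E
```

```text
eef_pos: [0.646, -0.0973, 0.1453]
contact_force: [1.0, 0.1, -1.9]
eef_pos: [0.6479, -0.0977, 0.1454]
contact_force: [-1.4, 0.5, -2.4]
t 24.9 p [ 0.6479 -0.0977  0.1455] y [ 0.238  0.971 -0.   ] z [ 0.623 -0.152 -0.767] F [-1.34 -0.22 -4.08] w 0.106 q [-0.11  0.39  0.1   2.21  2.35  0.19 -1.01]
```

View pics/c23.png

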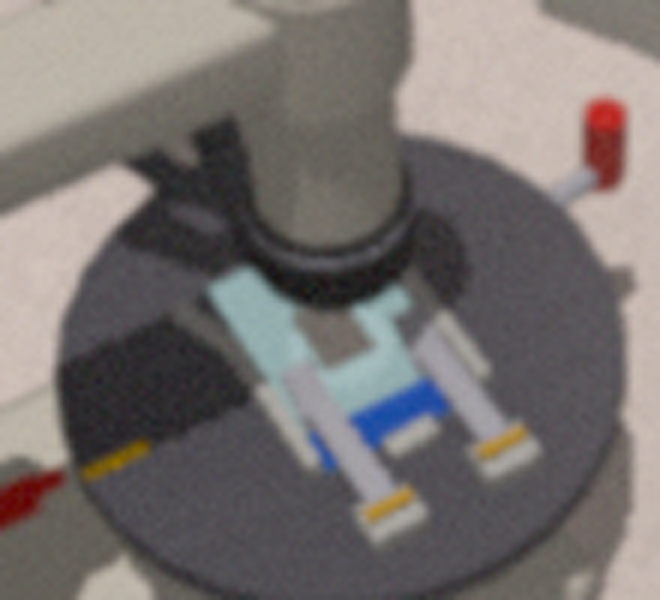

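```bash
python3 -m crank '[[[0.0004,0,0.0005],[0,0,0],0],[[0,0,0],[0,0,0],0]]'| grep -E 'eef|force'; for i in 1 2 3; do python3 -m crank '[[[-0.00077,0,0.00064],[0,0,0],0],[[0,0,0],[0,0,0],0]]'| grep -E 'eef|force'; done; python3 - <<'E'
from h import *
snap('scene','scene19');show()
im=load('scene19')['im'][:,:,::-1]
g=cv2.resize(im[230:300,190:270],(686,600),interpolation=cv2.INTER_CUBIC); cv2.imwrite('pics/c24.png',np.clip(g*1.5,0,255).astype(np.uint8))
E
```

```text
eef_pos: [0.6479, -0.0977, 0.1451]
contact_force: [-4.7, 0.8, -1.7]
eef_pos: [0.648, -0.0977, 0.1449]
contact_force: [-10.2, 2.3, 2.7]
eef_pos: [0.6481, -0.0978, 0.1448]
contact_force: [-18.1, 3.8, 10.1]
eef_pos: [0.6481, -0.0978, 0.1447]
contact_force: [-26.1, 5.4, 17.1]
t 25.95 p [ 0.6481 -0.0978  0.1447] y [0.237 0.971 0.001] z [ 0.621 -0.151 -0.769] F [-25.98   4.63  17.42] w 0.105 q [-0.11  0.39  0.1   2.21  2.34  0.19 -1.  ]
```

View pics/c24.png

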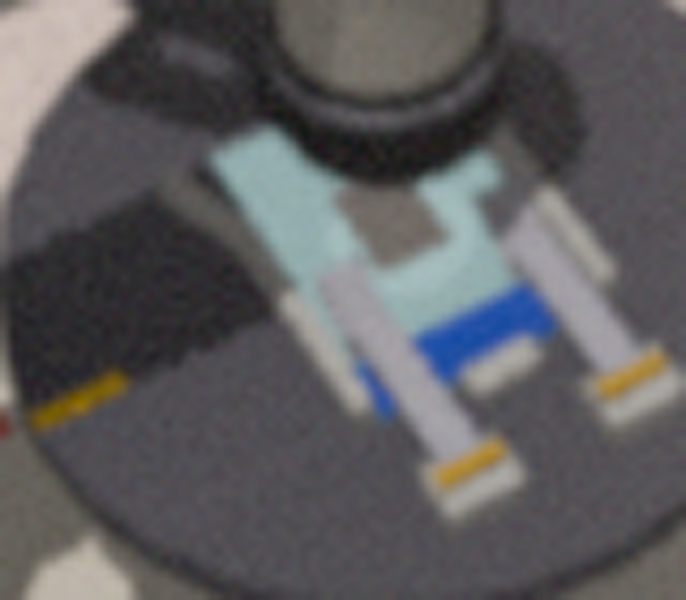

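```bash
python3 -m crank '[[[0.0013,0,-0.0011],[0,0,0],0],[[0,0,0],[0,0,0],0]]'| grep -E 'eef|force'; python3 - <<'E'
from h import *
show();snap('wrist','wrist19');snap('top','top19')
z=load('scene19');C=cloud(z)
# clip heights along stage x : sample points along clips
c=np.array([.6845,-.1088]);ph=np.radians(-13.5);f=np.array([np.cos(ph),np.sin(ph)]);s=np.array([-f[1],f[0]])
Q=C.reshape(-1,3);ok=np.isfinite(Q[:,0]);Q=Q[ok];L=np.c_[(Q[:,:2]-c)@f,(Q[:,:2]-c)@s,Q[:,2]-.1192]
for fn in ('scene0','scene17','scene19'):
  z=load(fn);Q=cloud(z).reshape(-1,3);Q=Q[np.isfinite(Q[:,0])];L=np.c_[(Q[:,:2]-c)@f,(Q[:,:2]-c)@s,Q[:,2]-.1192]
  for yc in (24,-24):
    for x0 in range(24,80,8):
        m=(abs(L[:,1]*1000-yc)<5)&(L[:,0]*1000>=x0)&(L[:,0]*1000<x0+8)&(L[:,2]>-.005)&(L[:,2]<.04)
        print(fn,yc,x0,m.sum(),np.round(np.percentile(L[m,2]*1000,[50,90]),1) if m.sum() else '',end=' | ')
    print()
E
```

```text
eef_pos: [0.648, -0.0977, 0.1448]
contact_force: [-13.3, 2.7, 4.8]
t 26.2 p [ 0.648  -0.0977  0.1448] y [0.237 0.971 0.   ] z [ 0.622 -0.152 -0.768] F [-13.31   2.75   4.83] w 0.11 q [-0.11  0.39  0.1   2.21  2.34  0.19 -1.  ]
scene0 24 24 4 [12.  12.8] | scene0 24 32 15 [11.  12.9] | scene0 24 40 20 [11.3 13.5] | scene0 24 48 17 [0.5 8.9] | scene0 24 56 13 [0.5 1.2] | scene0 24 64 15 [0.1 1.5] | scene0 24 72 15 [-0.2  1.9] | 
scene0 -24 24 22 [4.5 8.2] | scene0 -24 32 17 [-0.5  3.4] | scene0 -24 40 16 [0.7 1.3] | scene0 -24 48 14 [-1.2  1.2] | scene0 -24 56 15 [-0.7  1.2] | scene0 -24 64 14 [-1.2  0.8] | scene0 -24 72 16 [-0.6  2.5] | 
scene17 24 24 15 [15.5 18.3] | scene17 24 32 20 [14.5 16.8] | scene17 24 40 22 [13.7 15.8] | scene17 24 48 21 [13.1 15.9] | scene17 24 56 17 [12.5 14.1] | scene17 24 64 14 [13.6 14.7] | scene17 24 72 18 [11.4 14.5] | 
scene17 -24 24 17 [16.6 18.8] | scene17 -24 32 20 [15.2 19.4] | scene17 -24 40 23 [13.5 16.2] | scene17 -24 48 17 [13.7 15.5] | scene17 -24 56 22 [12.5 15.8] | scene17 -24 64 14 [12.5 14.1] | scene17 -24 72 19 [12.2 14.4] | 
scene19 24 24 15 [11.3 15.1] | scene19 24 32 15 [11.8 13.3] | scene19 24 40 18 [11.5 13.6] | scene19 24 48 21 [11.1 12.3] | scene19 24 56 18 [12.  13.9] | scene19 24 64 14 [12.2 14.3] | scene19 24 72 19 [11.3 14.6] | 
scene19 -24 24 15 [11.4 12.5] | scene19 -24 32 18 [12.1 13.3] | scene19 -24 40 19 [10.5 13.9] | scene19 -24 48 16 [12.7 14.3] | scene19 -24 56 21 [11.3 13. ] | scene19 -24 64 14 [11.7 13.2] | scene19 -24 72 19 [11.2 15. ] |
```

View pics/wrist19.png

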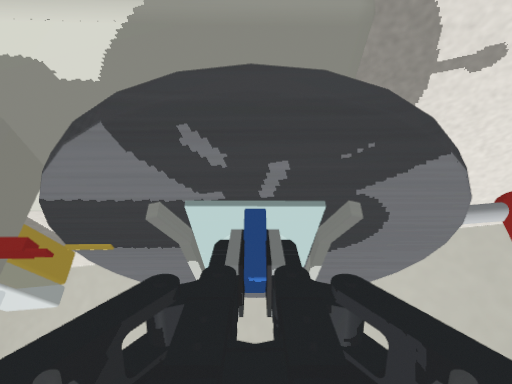

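```bash
python3 -m crank '[[[0.0007,0,-0.0006],[0,0,0],0],[[0,0,0],[0,0,0],0]]'| grep -E 'eef|force'; python3 -m crank '[[[0.0002,0,-0.0002],[0,0,0],0],[[0,0,0],[0,0,0],0]]'| grep -E 'eef|force'; python3 - <<'E'
from h import *
show();snap('scene','scene20')
E
python3 ang.py scene20; python3 latc.py top19 .12 | grep -E 'mark|ptr|knob'
```

```text
eef_pos: [0.6479, -0.0977, 0.1451]
contact_force: [-6.6, 1.7, 0.2]
eef_pos: [0.648, -0.0977, 0.1452]
contact_force: [-5.4, 1.2, -0.4]
t 26.8 p [ 0.648  -0.0977  0.1452] y [0.238 0.971 0.   ] z [ 0.623 -0.152 -0.767] F [-5.36  1.2  -0.42] w 0.102 q [-0.11  0.39  0.1   2.21  2.34  0.19 -1.  ]
scene20 n 23 84 mark -104.59 r 0.0953 ptr -104.52 r 0.1381 theta -0.07
mark ang -103.13715226478773 0.09623799939234819 18
ptr ang -104.44066030151447 0.14170948198055153
knob ang 87.65021698060082 0.1395618203934186
```

```bash
python3 -m crank '[[[0,0,0],[0,0,0],0.014],[[0,0,0],[0,0,0],0.02],[[0,0,0],[0,0,0],0.025],[[0,0,0],[0,0,0],0.025],[[0,0,0],[0,0,0],0.025]]'; python3 - <<'E'
from h import *
show();snap('wrist','wrist20')
E
```

```text
t: 27.48
eef_pos: [0.6487, -0.0979, 0.1456]
tool_rot: [0.339, 0.113, 0.933, -0.041]
contact_force: [-0.3, 0.1, -0.1]
gripper_width: 0.293
t 27.48 p [ 0.6487 -0.0979  0.1456] y [ 0.238  0.971 -0.   ] z [ 0.624 -0.153 -0.766] F [-0.29  0.12 -0.07] w 0.293 q [-0.11  0.39  0.1   2.21  2.34  0.19 -1.  ]
```

View pics/wrist20.png

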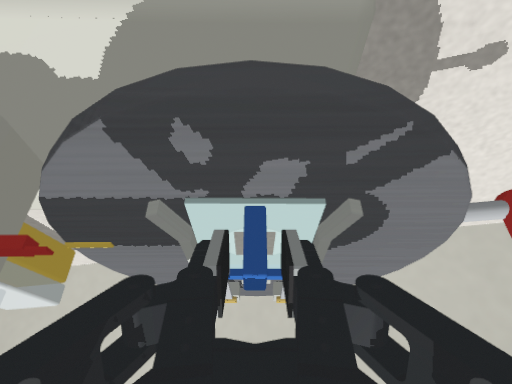

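```bash
python3 -m crank '[[[0,0,-0.005],[0,0,0],0.025],[[0,0,-0.008],[0,0,0],0.025],[[0,0,-0.008],[0,0,0],0.025],[[0,0,0],[0,0,0],0.025]]'; python3 - <<'E'
from h import *
show()
E
```

```text
t: 28.02
eef_pos: [0.6353, -0.0945, 0.1623]
tool_rot: [0.34, 0.113, 0.933, -0.041]
contact_force: [0.4, 1.1, 0.1]
gripper_width: 0.294
t 28.02 p [ 0.6353 -0.0945  0.1623] y [0.238 0.971 0.   ] z [ 0.624 -0.153 -0.766] F [0.35 1.13 0.14] w 0.294 q [-0.13  0.34  0.11  2.23  2.21  0.18 -0.88]
```

```bash
python3 -m crank '[[[0.003,0,-0.012],[0,0,0],0.025],[[0.006,0,-0.015],[0,0,0],0.025],[[0.01,0,-0.015],[0,0,0],0.025],[[0.01,0,-0.015],[0,0,0],0.025],[[0,0,0],[0,0,0],0.025]]'; python3 - <<'E'
from h import *
show();snap('scene','scene21');snap('top','top21');snap('wrist','wrist21')
im=load('scene21')['im'][:,:,::-1]
g=cv2.resize(im[200:300,180:290],(660,600),interpolation=cv2.INTER_CUBIC); cv2.imwrite('pics/c25.png',np.clip(g*1.5,0,255).astype(np.uint8))
im=load('top21')['im'][:,:,::-1]
cv2.imwrite('pics/c26.png',np.clip(1.4*cv2.resize(im[115:215,295:395],(600,600),interpolation=cv2.INTER_CUBIC),0,255).astype(np.uint8))
c=np.array([.6845,-.1088]);ph=np.radians(-13.5);f=np.array([np.cos(ph),np.sin(ph)]);s=np.array([-f[1],f[0]])
for fn in ('scene19','scene21'):
  z=load(fn);Q=cloud(z).reshape(-1,3);Q=Q[np.isfinite(Q[:,0])];L=np.c_[(Q[:,:2]-c)@f,(Q[:,:2]-c)@s,Q[:,2]-.1192]
  for yc in (24,-24):
    for x0 in range(24,80,8):
        m=(abs(L[:,1]*1000-yc)<5)&(L[:,0]*1000>=x0)&(L[:,0]*1000<x0+8)&(L[:,2]>-.005)&(L[:,2]<.04)
        print(fn,yc,x0,np.round(np.percentile(L[m,2]*1000,[50]),1),end=' | ')
    print()
E
python3 ang.py scene21; python3 latc.py top21 .12
```

```text
t: 28.65
eef_pos: [0.5772, -0.0802, 0.1867]
tool_rot: [0.339, 0.112, 0.933, -0.041]
contact_force: [-0.0, 0.4, -0.4]
gripper_width: 0.297
t 28.65 p [ 0.5772 -0.0802  0.1867] y [0.237 0.971 0.   ] z [ 0.624 -0.152 -0.767] F [-0.03  0.4  -0.38] w 0.297 q [-0.22  0.21  0.17  2.34  2.01  0.18 -0.7 ]
scene19 24 24 [11.3] | scene19 24 32 [11.8] | scene19 24 40 [11.5] | scene19 24 48 [11.1] | scene19 24 56 [12.] | scene19 24 64 [12.2] | scene19 24 72 [11.3] | 
scene19 -24 24 [11.4] | scene19 -24 32 [12.1] | scene19 -24 40 [10.5] | scene19 -24 48 [12.7] | scene19 -24 56 [11.3] | scene19 -24 64 [11.7] | scene19 -24 72 [11.2] | 
scene21 24 24 [12.7] | scene21 24 32 [12.9] | scene21 24 40 [11.] | scene21 24 48 [12.] | scene21 24 56 [12.6] | scene21 24 64 [11.1] | scene21 24 72 [12.2] | 
scene21 -24 24 [12.] | scene21 -24 32 [12.6] | scene21 -24 40 [12.2] | scene21 -24 48 [11.3] | scene21 -24 56 [12.] | scene21 -24 64 [11.8] | scene21 -24 72 [12.6] | 
scene21 n 25 81 mark -104.58 r 0.0957 ptr -104.49 r 0.1383 theta -0.09
[328 163   5   8  26] h 0.0055 x -0.0345 lat mean -0.0028 range -0.0072 0.0016 dir 160.5 x max -0.0246
[328 163   5   8  26] h 0.008 x -0.0349 lat mean -0.0025 range -0.007 0.0019 dir 160.5 x max -0.0251
[328 163   5   8  26] h 0.036 x -0.04 lat mean 0.0005 range -0.0038 0.0049 dir 160.5 x max -0.0304
mark ang -103.04110538471816 0.09608364170285637 17
ptr ang -104.4356870332819 0.14175387743856796
knob ang 87.65021698060082 0.1395618203934186
disc [ 0.68296602 -0.10497048] 33
```

View pics/c25.png

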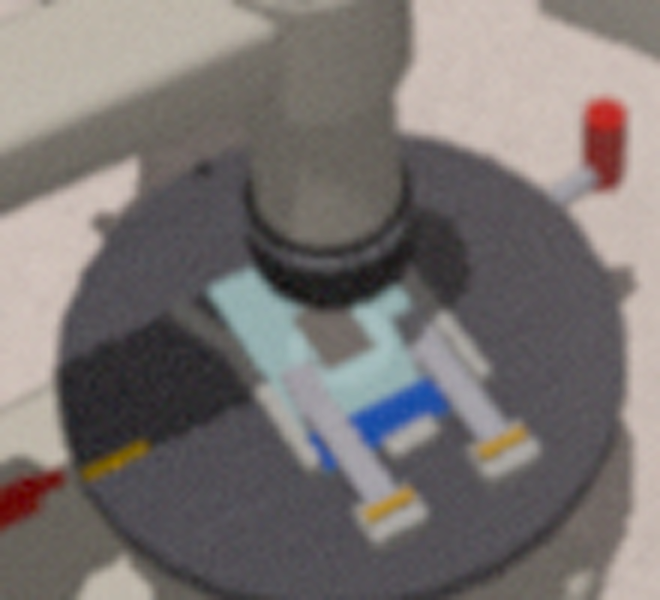

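View pics/c26.png

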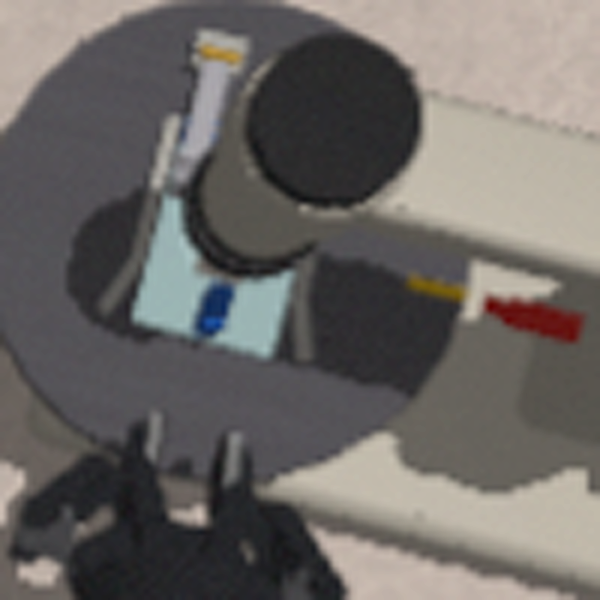

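View pics/wrist21.png

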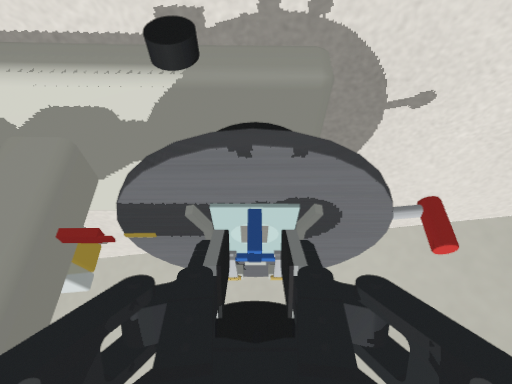

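```bash
python3 - <<'E'
from meas import *
for fn,by,br in (('wrist21',(115,225,165,245),(50,220,120,250)),('wrist11',(128,240,175,256),(70,235,130,265))):
    z=load(fn);C=cloud(z)
    y=yellow(z,by);r=red(z,br)
    Y=onplane(z,y,.12)[:,:2].mean(0); zr=np.nanmedian(C[r[:,1],r[:,0],2]); Rr=onplane(z,r,.125)[:,:2].mean(0)
    for c in ([.6845,-.1088],[.6825,-.1047]):
        a=lambda P:np.degrees(np.arctan2(*(P-np.array(c))[::-1]))
        print(fn,len(y),len(r),'zptr',zr,'mark',a(Y),np.hypot(*(Y-c)),'ptr',a(Rr),np.hypot(*(Rr-c)),'theta',a(Y)-a(Rr))
E
```

```text
wrist21 112 719 zptr 0.12581132032139514 mark -102.61191456726748 0.0948920826876182 ptr -106.66126009921483 0.13848884588492336 theta 4.049345531947353
wrist21 112 719 zptr 0.12581132032139514 mark -100.95561424303342 0.09849761568955868 ptr -105.41266343613619 0.14187697527610335 theta 4.457049193102762
wrist11 87 585 zptr 0.12580239485133488 mark -102.01708406681361 0.0960481535043747 ptr -106.68988477694649 0.1387566197676849 theta 4.672800710132876
wrist11 87 585 zptr 0.12580239485133488 mark -100.40182673881216 0.09968150664896354 ptr -105.44295130539938 0.1421431775709668 theta 5.041124566587214
```

```bash
python3 - <<'E'
from meas import *
from numpy import degrees as dg
for fn,by,br in (('wrist21',(115,225,165,245),(50,220,120,250)),('wrist19',(60,235,120,256),(0,230,60,262)),('wrist20',(60,235,120,256),(0,230,60,262)),('scene21',(185,262,235,300),(160,260,215,310)),('top21',(340,140,390,180),(370,155,400,180))):
    z=load(fn);C=cloud(z)
    y=yellow(z,by);r=red(z,br)
    P=C[r[:,1],r[:,0]];P=P[np.isfinite(P[:,0])];Y=C[y[:,1],y[:,0]];Y=Y[np.isfinite(Y[:,0])]
    zz=np.percentile(P[:,2],[2,25,50,75,98]).round(4)
    T=P[P[:,2]>zz[4]-.003]
    c=np.array([.6836,-.1068]) if fn[0]!='s' else np.array([.6845,-.1088])
    if fn[0]=='t': c=np.array([.6825,-.1047])
    a=lambda Q:dg(np.arctan2(Q[...,1]-c[1],Q[...,0]-c[0]))
    rr=np.hypot(*(T[:,:2]-c).T); b=[]
    for lo in np.arange(.112,.17,.008):
        s=T[(rr>=lo)&(rr<lo+.008)]
        if len(s)>5: b.append((round(lo,3),len(s),a(np.median(s,0)).round(1),round(dg((np.ptp(a(s)))/57.3),1)))
    print(fn,'zptr',zz,'mark',a(Y.mean(0)).round(2),Y.mean(0).round(4),'ptrtop',a(T.mean(0)).round(2),len(T)); print('  ',b)
E
python3 -c "
import cv2
im=cv2.imread('pics/wrist21.png');cv2.imwrite('pics/c27.png',cv2.resize(im[200:280,40:200],(800,400),interpolation=cv2.INTER_CUBIC))
im=cv2.imread('pics/top21.png');cv2.imwrite('pics/c28.png',cv2.resize(im[145:185,355:405],(750,600),interpolation=cv2.INTER_CUBIC))"
```

```text
wrist21 zptr [0.1191 0.1224 0.1258 0.1267 0.1273] mark -104.08 [ 0.6604 -0.1991  0.1218] ptrtop -105.25 451
   [(np.float64(0.112), 30, np.float64(-105.2), np.float64(4.3)), (np.float64(0.12), 62, np.float64(-105.6), np.float64(4.9)), (np.float64(0.128), 86, np.float64(-105.7), np.float64(5.8)), (np.float64(0.136), 91, np.float64(-105.7), np.float64(5.5)), (np.float64(0.144), 93, np.float64(-105.5), np.float64(5.3)), (np.float64(0.152), 88, np.float64(-105.7), np.float64(4.8))]
wrist19 zptr [0.1196 0.1225 0.1258 0.1268 0.1274] mark -74.66 [ 0.73   -0.276   0.0857] ptrtop -105.32 515
   [(np.float64(0.112), 71, np.float64(-105.1), np.float64(4.6)), (np.float64(0.12), 136, np.float64(-105.6), np.float64(5.2)), (np.float64(0.128), 185, np.float64(-106.0), np.float64(5.1)), (np.float64(0.136), 119, np.float64(-105.3), np.float64(4.7))]
wrist20 zptr [0.1195 0.1226 0.126  0.1268 0.1274] mark -72.49 [ 0.7405 -0.2873  0.0806] ptrtop -105.3 523
   [(np.float64(0.112), 72, np.float64(-105.0), np.float64(4.6)), (np.float64(0.12), 141, np.float64(-105.5), np.float64(5.2)), (np.float64(0.128), 181, np.float64(-106.0), np.float64(5.4)), (np.float64(0.136), 126, np.float64(-105.1), np.float64(4.9))]
scene21 zptr [0.1207 0.1229 0.1241 0.125  0.1269] mark -104.13 [ 0.6611 -0.2018  0.1202] ptrtop -104.57 42
   [(np.float64(0.128), 10, np.float64(-104.4), np.float64(4.3)), (np.float64(0.136), 13, np.float64(-105.3), np.float64(5.1)), (np.float64(0.144), 11, np.float64(-104.1), np.float64(4.3))]
top21 zptr [0.1215 0.1248 0.1261 0.1278 0.1304] mark -103.33 [ 0.6605 -0.1977  0.1222] ptrtop -104.55 15
   []
```

View pics/c27.png

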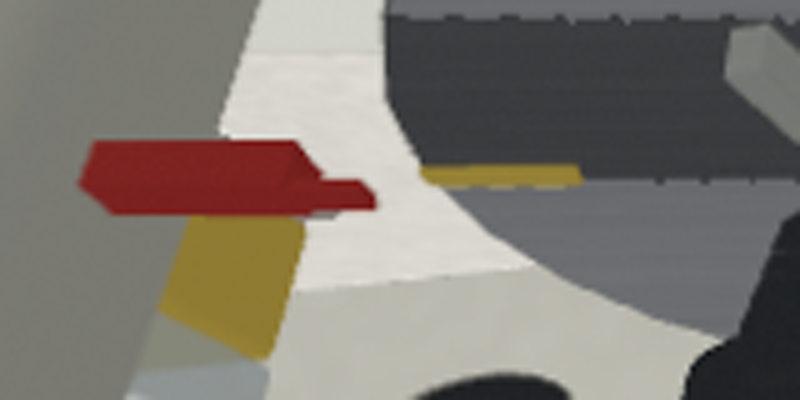

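View pics/c28.png

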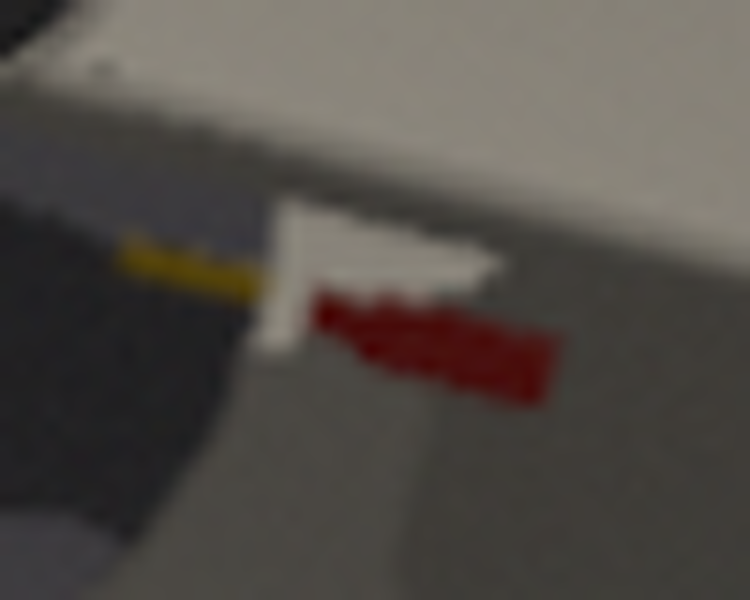

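```bash
python3 - <<'E'
from meas import *
a,b=load('scene0'),load('scene21')
d=cv2.absdiff(a['im'],b['im']).max(2); m=(d>45).astype(np.uint8)
k,l,st,ce=cv2.connectedComponentsWithStats(m)
print([st[i].tolist() for i in range(1,k) if st[i,4]>12])
E
```

```text
[[143, 5, 9, 14, 67], [285, 16, 9, 26, 126], [77, 35, 14, 12, 102], [135, 65, 55, 55, 1597], [77, 69, 12, 22, 58], [84, 68, 5, 9, 26], [97, 70, 7, 10, 38], [192, 81, 131, 42, 1693], [152, 122, 10, 6, 41], [158, 124, 68, 75, 2753], [282, 158, 7, 7, 28], [279, 163, 34, 20, 368], [277, 217, 7, 15, 89], [203, 220, 18, 12, 84], [268, 242, 5, 6, 20], [215, 245, 54, 45, 561], [257, 244, 10, 3, 21], [240, 248, 17, 13, 97], [263, 259, 11, 7, 38], [236, 289, 3, 11, 26]]
```

View pics/scene21.png

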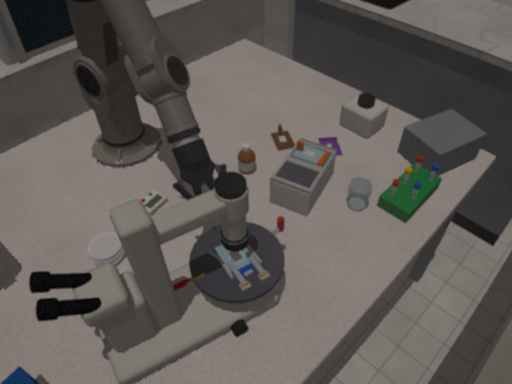

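```bash
python3 - <<'E'
from h import *
show(); print(bot.hand_in())
E
```

```text
t 28.8 p [ 0.5788 -0.0806  0.1868] y [ 0.238  0.971 -0.   ] z [ 0.624 -0.153 -0.766] F [-0.37 -0.75 -0.26] w 0.298 q [-0.22  0.21  0.16  2.34  2.01  0.18 -0.7 ]
the job is handed in; nothing more can be done
None
```

The job is done and handed in at about 29 s. I turned the stage by its knob from about 62° to the pointer. Then I took the blue-ended plate by its fin, leaning back 40°, laid it at the guide mouth and slid it home. I let go and backed clear.

**What the last checks showed:**
- **Plate and clips:** the bar is against the stop, and both clips lie flat behind it. Their noses read about 12 mm above the disc, level with the hinges, against about 16 mm while they were riding on the bar.
- **Robot and scene:** the robot is touching nothing. Comparing the first and last scene pictures, only the arm, its shadow, the stage and the blue plate changed. The orange-ended plate and the other loose things are where they were.

**What disagreed or went less well:**
- **Mark alignment:** the views differ on how closely the mark meets the pointer. From depth points, the scene camera gives +0.4° and the top and wrist cameras +1.2°. Casting rays onto a plane gave -0.1° (scene), +1.4° (top) and about +4° (wrist). I think the +4° is wrong because the wrist view includes the side of the pointer. My best estimate is about 1° off, inside the 3° allowed, so I did not touch the stage again.
- **Push at the stop:** when the plate met the stop, the push rose to about 26 N along the sliding direction (about 31 N in all) for a moment, after which I eased back before releasing. Lifting the clips took about 10 N along the sliding direction.

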